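Lay out a spring-pin kit: clear the bar, pull the bushes, turn the lock flats up

TASK

Get the spring-pin kit ready for gauging: move the green carton from the open end of the stock bar and stand it on the returns mat, then slide every bush off the bar and lay them all in the blue kit tray. Turn each pin that lies in the V-blocks until its yellow lock flat faces straight up, and leave it bedded in its own two V-blocks, about centred. Leave the other things on the counter where they are.

Things in the scene. Friction and masses are not known exactly. Their poses are not given: they have to be found in the camera images.
- carton_center (a point): The carton in the way: upright green box with a white band, 76 mm along its own x, 60 mm along its own y, 92 mm tall, 0.35 kg, heavy at the bottom. This point is its centre, 46 mm above its underside; z is up. It stands just beyond the open end of the stock bar.
- mat: The returns mat: black rubber square with a yellow border, fixed, 150 x 150 mm, 3 mm thick. Origin under its centre, on the counter; sides along its x and y.
- tray: The kit tray: blue open box, fixed, 180 mm along its x, 190 mm along its y, walls 38 mm high and 4 mm thick, floor 4 mm thick. Origin under its centre, on the counter.
- bar_root (a point): Where the stock bar leaves its post: on the bar's axis, 78 mm above the counter. Level steel bar, 16 mm thick, 163 mm from here to the open end, fixed. The red-footed stand carries it: post 24 x 30 mm, 96 mm tall, foot 110 x 110 x 10 mm, centred 17 mm behind this point. x points from the open end to the post.
- bar_end (a point): The open end of the stock bar, on its axis, 78 mm above the counter.
- bush1_center (a point): A bronze (brass-coloured) bush, a plain tube: 37 mm outside, 27 mm bore, 32 mm long along its own z, 0.14 kg; this point is its centre. It hangs loosely on the stock bar, its centre 5.5 mm under the bar's axis. Three or four bushes are there; an absent one gives None.
- bush2_center (a point): A bronze (brass-coloured) bush, a plain tube: 37 mm outside, 27 mm bore, 32 mm long along its own z, 0.14 kg; this point is its centre. It hangs loosely on the stock bar, its centre 5.5 mm under the bar's axis. Three or four bushes are there; an absent one gives None.
- bush3_center (a point): A bronze (brass-coloured) bush, a plain tube: 37 mm outside, 27 mm bore, 32 mm long along its own z, 0.14 kg; this point is its centre. It hangs loosely on the stock bar, its centre 5.5 mm under the bar's axis. Three or four bushes are there; an absent one gives None.
- bush4_center (a point): A bronze (brass-coloured) bush, a plain tube: 37 mm outside, 27 mm bore, 32 mm long along its own z, 0.14 kg; this point is its centre. It hangs loosely on the stock bar, its centre 5.5 mm under the bar's axis. Three or four bushes are there; an absent one gives None.
- pin1_center (a point): Spring pin: dark steel, 26 mm thick, 150 mm long along its own z, about 0.55 kg; this point is its centre. Its last 17 mm at the -z end has a lock flat, painted yellow, whose outward normal is this frame's +x. It lies in rest1, free to turn. Two or three pins are there; an absent one gives None.
- rest1: The fixed pair of V-blocks for pin1. Origin on the axis of a pin lying in it, midway between the blocks, 61.4 mm above the counter; z along that axis (level), x up, y across. Two 90 degree V-blocks, each 20 mm long, 50 mm wide, tops at 60.7 mm, 80 mm clear between them, on a base plate 150 x 64 x 10 mm.
- pin2_center (a point): Spring pin: dark steel, 26 mm thick, 150 mm long along its own z, about 0.55 kg; this point is its centre. Its last 17 mm at the +z end has a lock flat, painted yellow, whose outward normal is this frame's +x. It lies in rest2, free to turn. Two or three pins are there; an absent one gives None.
- rest2: The fixed pair of V-blocks for pin2. Origin on the axis of a pin lying in it, midway between the blocks, 61.4 mm above the counter; z along that axis (level), x up, y across. Two 90 degree V-blocks, each 20 mm long, 50 mm wide, tops at 60.7 mm, 80 mm clear between them, on a base plate 150 x 64 x 10 mm.
- pin3_center (a point): Spring pin: dark steel, 26 mm thick, 150 mm long along its own z, about 0.55 kg; this point is its centre. Its last 17 mm at the -z end has a lock flat, painted yellow, whose outward normal is this frame's +x. It lies in rest3, free to turn. Two or three pins are there; an absent one gives None.
- rest3: The fixed pair of V-blocks for pin3. Origin on the axis of a pin lying in it, midway between the blocks, 61.4 mm above the counter; z along that axis (level), x up, y across. Two 90 degree V-blocks, each 20 mm long, 50 mm wide, tops at 60.7 mm, 80 mm clear between them, on a base plate 150 x 64 x 10 mm.
- oil: Bystander: black 1 litre oil bottle with a yellow label, standing, 84 mm across, 210 mm tall. Origin under its centre.
- spray: Bystander: red spray can, standing, 54 mm across, 165 mm tall. Origin under its centre.
- bulbbox: Bystander: small blue and yellow carton lying flat, 90 x 60 x 36 mm. Origin under its centre.
- tape: Bystander: brown ring of tape lying flat, 90 mm across, 24 mm high. Origin under its centre.
- driver: Bystander: screwdriver with a red handle, lying, 190 mm long along its own x.
- gauge: Bystander: steel depth gauge with a black body, lying flat, about 170 x 100 x 20 mm. Origin under its body.
There are look-alikes about, which are no part of the job. What is shaped like the part that bears pin2_center but turquoise is not meant.

How it is judged:
By the outcome, as a careful person would: the job done as asked, in the order asked, and still so for the second after the job is handed in, with the robot touching nothing.
Of bush1, bush2, bush3, bush4 only 3 to 4 are there at a start; the rules pass over those that are not, and their reading is None.
Of pin1, pin2, pin3 only 2 to 3 are there at a start; the rules pass over those that are not, and their reading is None.
At some moment in a run one of carton may be knocked a few centimetres aside while the robot is not near it.
Once in a run the grip may slacken for a moment while it holds something.
It also fails if it takes over 210 s, if anything falls off the work surface, if the arm or the gripper's body presses on something with over 40 N, if the wrist force passes 120 N, or if a joint passes its speed limit or range.

ROBOT

A 7-joint arm with a two-finger parallel gripper is mounted at the origin on the work surface. World frame = base frame: x ahead of the robot, y to its left, z up, the work surface at z = 0. Lengths are in m, angles in rad, forces in N, time in s.
With the tool pointing down it reaches from about 0.4 to 0.85 m from the base axis. Payload 10.4 kg.
Tool frame: the origin (TCP) lies between the finger pads; the fingertips stand 22 mm ahead of it and the grasp point (between the pads) lies 3 mm ahead of it (r.nose_length is the distance from the TCP to the fingertips, in m); z points along the fingers, y is the line along which they close (so a half turn about z gives the same grasp; the last joint's range is limited). The gripper opens to 87 mm and grips with 3 to 60 N. Pads are 19 mm wide; open, the fingers measure 117 mm over their backs; the gripper's body (75 mm by 190 mm) begins 51 mm behind the grasp point.
Start: joints at [-1.258, 0.332, -0.065, 1.46, 0.022, 1.35, -0.088], TCP at [0.206, 0.59, 0.245] pointing down, gripper open.
Joint ranges: [-2.6, 2.6], [-0.5, 2.12], [-1.47, 1.34], [0.16, 2.42], [-1.27, 4.41], [0.06, 2.06], [-2.6, 2.6]. Speed limits (rad/s): [2.22, 2.22, 2.79, 2.79, 3.14, 3.14, 3.14].

INTERFACE

Orientations are given as a unit quaternion [x, y, z, w].
In Python, from bench import readout, cams, r gives the robot as it stands. The module is installed in compiled form; this text tells all that it offers.
- The arm moves only by the tool step_arm, never from a script. Its argument "deltas" is a list that holds one entry, the list of rows, each a list of 7 numbers: the turn, a rotation vector about the tool's x, y, z in rad, then the shift along the tool's x, y, z in m, then the opening in per cent of the stroke, from 0 (shut) to 100 (fully open). A call has 1 to 20 rows; each row is the pose to reach, as a shift and turn from the pose commanded when the call began, along the tool's axes at that moment; what a row does not reach only later rows make up. A row lasts 1/8 s, in which the tool goes at most 62.5 mm and 10.7 degrees, less where a joint would pass 70% of its speed; a pose out of reach is approached as far as the arm can. A call with a gripper value outside its range is refused whole. The fingers move at their own pace and stop on an object; "squeeze" is the grip in N (left out, the last holds). Time passes only in rows, so rows that repeat a pose let the fingers close. It gives the time, the measured TCP pose, the force, the opening and the grip force at its end, in the units of the state.
- readout.read_state(): the state, without advancing time (a new reading comes with each control period).
- cams.camera(name): name is "scene" or "top" or "wrist"; returns a dict with "img" (384x512x3 uint8, red, green, blue), "fx", "fy", "cx", "cy" (pixels), "origin" and "rotation" of the camera in the world; the wrist camera has in their place "T_tool_cam" (4x4, takes a point from camera to tool coordinates, whose origin is the TCP and whose axes are the flange's). Camera axes: x right, y up, looking along -z (the intrinsics and any distortion apply to the point x, -y, -z); pixel columns grow to the right and rows downward; lengths in m; the calibration is good to about 2 mm. A picture is of the moment at which its call begins: read the wrist's pose just before it. There is no depth.
- r.close_job(): hands the job in; it is judged then, once.
The state is a dict: "time": time; "joint_positions": joint angles; "joint_vel": joint speeds; "joint_torque": joint torques, N m; "ee_pos": TCP position; "eef_rot": TCP orientation; "ft_force": force on the tool from outside, world axes, zero at the start; "torque": the same for the moment, N m; "width": finger opening in m; "grip_force": force on a finger pad.
Only numpy, scipy, OpenCV 4.12 (cv2) and the standard library are available. Lean on these libraries where they do the work, as an engineer would, in place of code of your own. Each camera call takes 0.05 s, during which the arm holds its last target. There are 200 camera calls.

## Working session

There is one attempt and no reset: what is moved stays moved. The work goes in short steps, Python scripts to look and compute and a tool call to move; the robot and the scene stay as the last step left them, time stands still between calls to the robot, and variables do not carry over. Pictures are saved under pics/ and viewed, at most 14 in all, crops included, and the job is handed in when it is done.

Besides the shell and the picture viewer there is one more tool, called after "Call:" as name([rows], argument=value, ...), one row to a line, values as JSON. step_arm: Moves the arm, as the interface text tells. Its arguments: {"type":"object","properties":{"deltas":{"type":"array"},"squeeze":{"type":"number"}},"required":["deltas"]}

```bash
mkdir -p pics; ls; cat > h.py <<'E'
import numpy as np, cv2
from scipy.spatial.transform import Rotation as R
from bench import readout, cams, r
def cam(n):
    s=readout.read_state(); c=cams.camera(n)
    if n=="wrist":
        T=np.eye(4);T[:3,:3]=R.from_quat(s["eef_rot"]).as_matrix();T[:3,3]=s["ee_pos"]
        M=T@np.array(c["T_tool_cam"]); c["origin"]=M[:3,3]; c["rotation"]=M[:3,:3]
    return c
def ray(c,u,v):
    d=np.array([(u-c["cx"])/c["fx"],-(v-c["cy"])/c["fy"],-1.]); return np.array(c["origin"]),np.array(c["rotation"])@d
def at(c,u,v,z):
    o,d=ray(c,u,v); return (o+d*(z-o[2])/d[2]).round(4)
def pix(c,p):
    q=np.array(c["rotation"]).T@(np.array(p)-c["origin"]); return (c["cx"]-c["fx"]*q[0]/q[2], c["cy"]+c["fy"]*q[1]/q[2])
def save(img,name,box=None,k=1):
    if box: img=img[box[1]:box[3],box[0]:box[2]]
    cv2.imwrite("pics/"+name,cv2.resize(img[...,::-1],None,fx=k,fy=k,interpolation=cv2.INTER_CUBIC))
E
cat > a.py <<'E'
from h import *
import pickle
for n in ["top","scene"]:
    c=cam(n); pickle.dump(c,open(n+".pkl","wb")); save(c["img"],n+"0.png",None,1.56)
    print(n,{k:np.round(v,4).tolist() for k,v in c.items() if k!="img"})
print(readout.read_state())
E
python3 a.py
```

```text
pics
top {'fx': 393.2203, 'fy': 393.2203, 'cx': 256.4095, 'cy': 189.1902, 'origin': [0.2416, 0.0404, 1.4137], 'rotation': [-0.0752, 0.0777, 0.7113, -0.6945]}
scene {'fx': 394.1256, 'fy': 394.1256, 'cx': 256.7337, 'cy': 188.4482, 'origin': [0.9748, 0.4847, 1.0066], 'rotation': [0.1179, 0.2779, 0.8885, 0.3457]}
{'time': 0.1, 'joint_positions': array([-1.25760579,  0.33282605, -0.06470605,  1.46084815,  0.02160828,
        1.34985732, -0.08849159]), 'joint_vel': array([-0.0017807 , -0.00148741,  0.000618  , -0.00141633, -0.00097079,
       -0.00241716, -0.00082493]), 'joint_torque': array([ 1.53388533e-03, -6.24543571e+01,  2.44122301e-02, -3.90710843e+01,
       -6.13303087e-02,  3.66440392e-02,  1.15888338e-04]), 'ee_pos': array([0.20584783, 0.58980907, 0.24382702]), 'eef_rot': array([ 1.67090310e-01,  9.85941399e-01, -6.17097078e-04, -7.42883119e-05]), 'ft_force': array([-0.70647143, -0.15279464, -0.02231287]), 'torque': array([-0.02439945, -0.0004871 , -0.02394414]), 'grip_force': 0.0, 'width': 0.08703939875677337}
```

```bash
python3 - <<'E'
s=open('h.py').read()
s=s.replace('''    return c
def ray''','''    else: c["rotation"]=R.from_quat(c["rotation"]).as_matrix()
    return c
def ray''')
open('h.py','w').write(s)
import pickle
from scipy.spatial.transform import Rotation as R
for n in ["top","scene"]:
    c=pickle.load(open(n+".pkl","rb")); c["rotation"]=R.from_quat(c["rotation"]).as_matrix(); pickle.dump(c,open(n+".pkl","wb"))
E
```

```text
(no output)
```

View pics/top0.png

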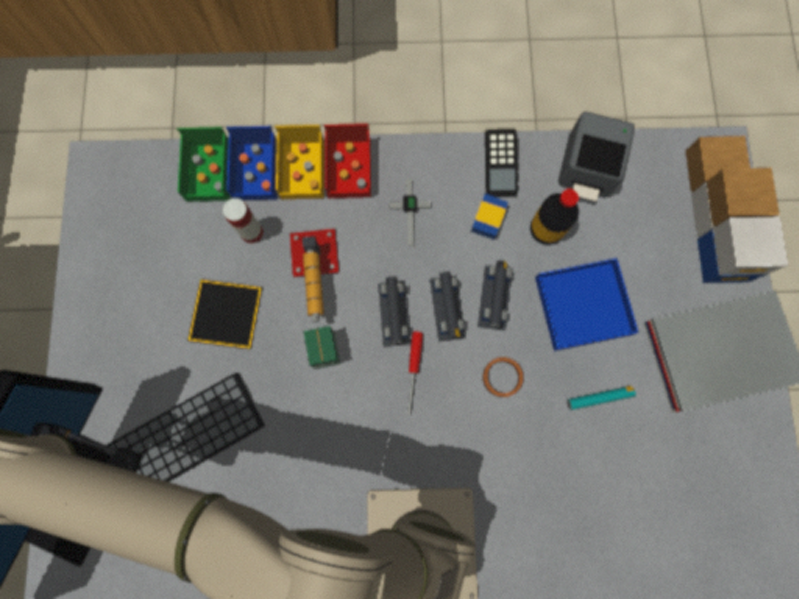

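View pics/scene0.png

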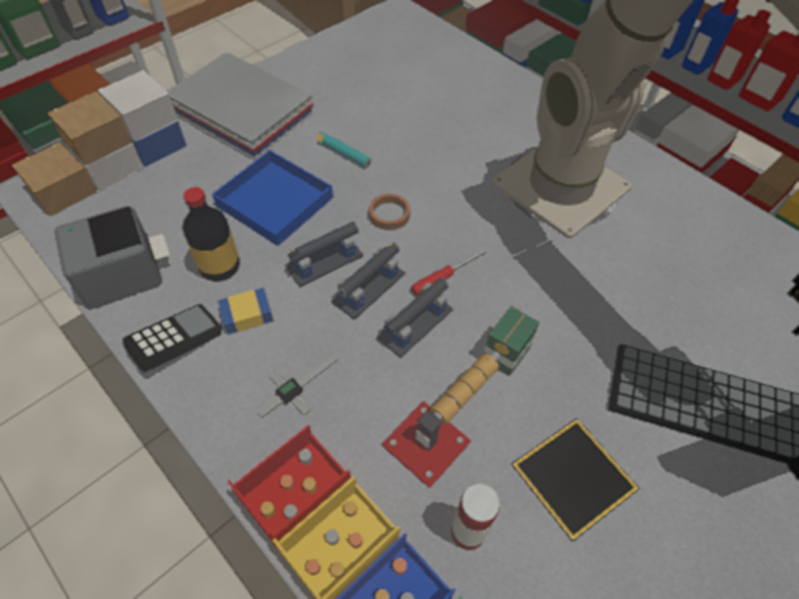

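```bash
python3 - <<'E'
from h import *
import pickle
t=pickle.load(open("top.pkl","rb"));s=pickle.load(open("scene.pkl","rb"))
a=t["img"][140:245,112:342]; b=s["img"][135:305,180:350]
a=cv2.resize(a,(690,315),interpolation=2); b=cv2.resize(b,(600,600),interpolation=2)
cv2.imwrite("pics/ct.png",cv2.resize(t["img"][145:245,180:335],(800,516),interpolation=2)[...,::-1]); cv2.imwrite("pics/cs.png",b[...,::-1])
E
```

```text
(no output)
```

View pics/ct.png

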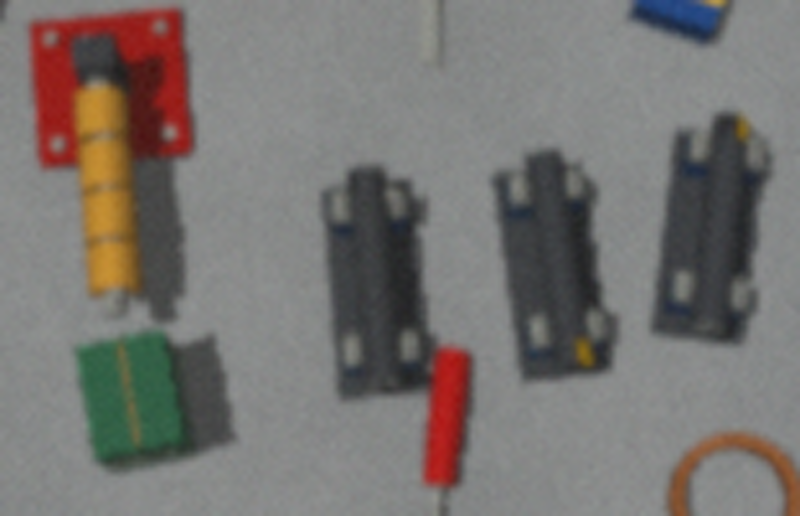

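View pics/cs.png

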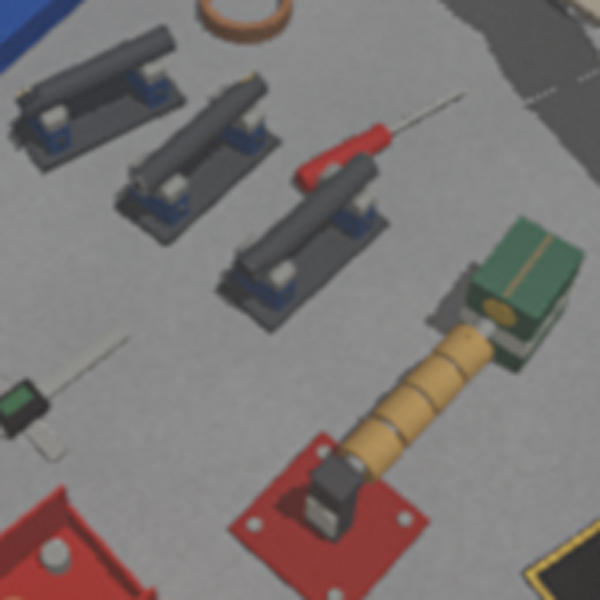

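```bash
python3 - <<'E'
from h import *
import pickle
t=pickle.load(open("top.pkl","rb"))
f=lambda x,y,z: at(t,180+x*155/800-.4,145+y*100/516-.4,z)
g=lambda x,y,z: at(t,x/1.5625,y/1.5625,z)
print("post",f(97,52,.096)); print("bushline",f(102,85,.091),f(115,293,.091)); print("barend",f(117,310,.08))
for p in [(78,345),(165,333),(190,445),(100,467)]: print("carton",f(*p,.092))
for p in [((367,168),(392,388)),((545,153),(574,362)),((730,115),(710,330))]: print("pin",f(*p[0],.072),f(*p[1],.072))
print("mat",[g(*p,.003) for p in [(203,280),(262,285),(253,347),(189,342)]])
print("tray",[g(*p,.038) for p in [(536,273),(618,260),(636,332),(556,350)]])
s=readout.read_state(); M=R.from_quat(s["eef_rot"]).as_matrix(); print(M.round(3))
c=cam("wrist"); print(c["T_tool_cam"],c["fx"],c["cx"],c["cy"]); 
E
```

```text
post [0.6599 0.2322 0.096 ]
bushline [0.638  0.2293 0.091 ] [0.4943 0.2197 0.091 ]
barend [0.4849 0.2198 0.08  ]
carton [0.4599 0.2437 0.092 ]
carton [0.4665 0.1864 0.092 ]
carton [0.3922 0.1701 0.092 ]
carton [0.3793 0.2286 0.092 ]
pin [0.5806 0.0511 0.072 ] [0.4292 0.0376 0.072 ]
pin [ 0.5882 -0.0706  0.072 ] [ 0.4438 -0.0842  0.072 ]
pin [ 0.6121 -0.1985  0.072 ] [ 0.4632 -0.1762  0.072 ]
mat [array([0.6008, 0.4977, 0.003 ]), array([0.5854, 0.3581, 0.003 ]), array([0.4386, 0.3752, 0.003 ]), array([0.4538, 0.5234, 0.003 ])]
tray [array([ 0.5903, -0.2823,  0.038 ]), array([ 0.6169, -0.475 ,  0.038 ]), array([ 0.4472, -0.4988,  0.038 ]), array([ 0.4107, -0.3145,  0.038 ])]
[[-0.944  0.329 -0.   ]
 [ 0.329  0.944 -0.001]
 [-0.    -0.001 -1.   ]]
[[ 1.83704918e-04  9.70198046e-01  2.42313265e-01  6.47869767e-02]
 [ 9.99999857e-01 -2.99770001e-04  4.42119326e-04 -3.43190979e-05]
 [ 5.01581554e-04  2.42313149e-01 -9.70197962e-01 -1.39617534e-01]
 [ 0.00000000e+00  0.00000000e+00  0.00000000e+00  1.00000000e+00]] 287.74315496094147 250.00200705301668 194.44045642586622
```

```bash
cat >> h.py <<'E'
def delta(p,yaw,tilt=0,s=None):
    """tool down, y_tool at world angle yaw (deg), then tilted about world horizontal axis = -x_tool-level dir (deg): y side"""
    s=s or readout.read_state(); M=R.from_quat(s["eef_rot"])
    a=np.deg2rad(yaw); y=np.array([np.cos(a),np.sin(a),0]); z=np.array([0,0,-1.]); x=np.cross(y,z)
    T=R.from_matrix(np.c_[x,y,z])
    T=R.from_rotvec(np.deg2rad(tilt)*(-x))*T   # +tilt: about -x_tool axis (roughly world +x)
    return np.r_[(M.inv()*T).as_rotvec(), M.inv().apply(np.array(p)-s["ee_pos"])].round(4).tolist()
E
python3 -c "
from h import *
print(delta([.425,.207,.25],102))"
```

```text
[-0.001, -0.0002, -0.5453, -0.3331, -0.2893, -0.0057]
```

Call:
step_arm([
  [[0, 0, -0.15, -0.042, -0.036, -0.005, 100], [0, 0, -0.3, -0.083, -0.072, -0.005, 100], [0, 0, -0.45, -0.125, -0.108, -0.005, 100], [0, 0, -0.545, -0.167, -0.145, -0.005, 100], [0, 0, -0.545, -0.208, -0.181, -0.005, 100], [0, 0, -0.545, -0.25, -0.217, -0.005, 100], [0, 0, -0.545, -0.291, -0.253, -0.005, 100], [0, 0, -0.545, -0.333, -0.289, -0.005, 100], [0, 0, -0.545, -0.333, -0.289, -0.005, 100], [0, 0, -0.545, -0.333, -0.289, -0.005, 100]],
], squeeze=20)

```text
time: 1.4
ee_pos: [0.4248, 0.208, 0.2494]
eef_rot: [-0.104, 0.995, 0.0, -0.0]
ft_force: [-0.6, 0.6, -0.7]
width: 0.0871
grip_force: 0.0
```

```bash
python3 - <<'E'
from h import *
import pickle
c=cam("wrist"); pickle.dump(c,open("w1.pkl","wb")); save(c["img"],"w1.png",None,1.5625)
s=readout.read_state(); print(s["ee_pos"],s["time"])
E
```

```text
[0.42451612 0.20852912 0.24940488] 1.45
```

View pics/w1.png

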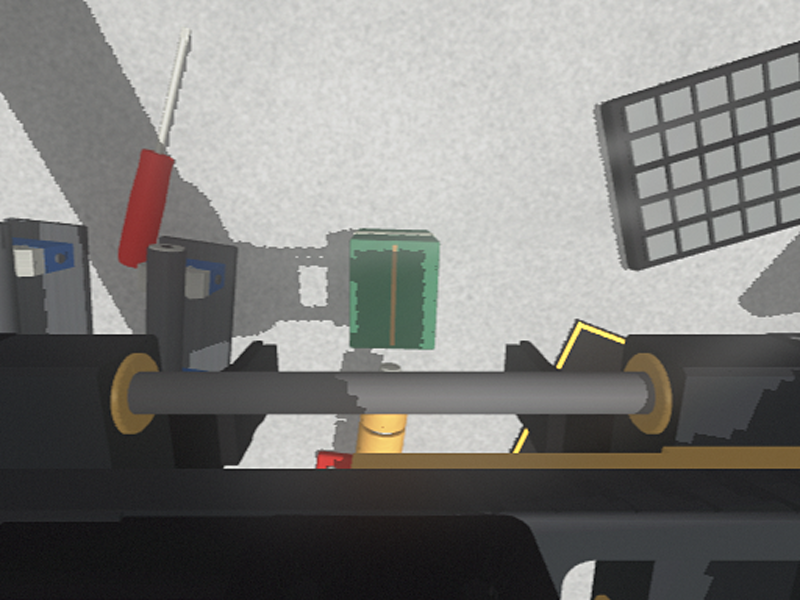

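```bash
python3 - <<'E'
from h import *
import pickle
c=pickle.load(open("w1.pkl","rb")); k=1.5625
P=[at(c,u/k,v/k,.092) for u,v in [(349,237),(440,241),(435,349),(349,348)]]; print(P,np.mean(P,0))
print(at(c,391/k,366/k,.086), at(c,380/k,440/k,.091))
m=np.mean(P,0)
print(delta([m[0],m[1],.07],102))
E
```

```text
[array([0.3952, 0.1731, 0.092 ]), array([0.3854, 0.2322, 0.092 ]), array([0.4591, 0.2463, 0.092 ]), array([0.4709, 0.1874, 0.092 ])] [0.42765 0.20975 0.092  ]
[0.4803 0.2194 0.086 ] [0.5371 0.2232 0.091 ]
[0.0003, -0.0003, 0.0012, -0.0034, 0.0005, 0.1794]
```

Call:
step_arm([
  [[0, 0, 0.02, -0.003, 0.001, 0.06, 100], [0, 0, 0.02, -0.003, 0.001, 0.11, 100], [0, 0, 0.02, -0.003, 0.001, 0.15, 100], [0, 0, 0.02, -0.003, 0.001, 0.18, 100], [0, 0, 0.02, -0.003, 0.001, 0.184, 100], [0, 0, 0.02, -0.003, 0.001, 0.184, 50], [0, 0, 0.02, -0.003, 0.001, 0.184, 30], [0, 0, 0.02, -0.003, 0.001, 0.184, 30], [0, 0, 0.02, -0.003, 0.001, 0.184, 30], [0, 0, 0.02, -0.003, 0.001, 0.184, 30]],
], squeeze=30)

```text
time: 2.7
ee_pos: [0.4282, 0.2096, 0.0663]
eef_rot: [-0.095, 0.996, 0.0, 0.001]
ft_force: [-1.1, 0.4, 6.1]
width: 0.0599
grip_force: 30.0
```

```bash
python3 - <<'E'
from h import *
s=readout.read_state(); print(s["ee_pos"],s["width"],s["grip_force"],s["ft_force"])
print(delta([.42,.21,.21],100.8)); print(delta([.52,.4385,.21],84)); print(delta([.52,.4385,.07],84))
E
```

```text
[0.428234   0.2095984  0.06629345] 0.05987156458377087 29.99190401053056 [-1.13129606  0.38343502  6.12071206]
[0.0008, 0.0011, 0.0008, 0.0079, 0.0021, -0.1437]
[0.001, 0.001, 0.294, -0.1334, 0.2077, -0.1434]
[0.001, 0.001, 0.294, -0.1332, 0.2075, -0.0034]
```

Call:
step_arm([
  [[0, 0, 0, 0.005, 0, -0.03, 30], [0, 0, 0, 0.005, 0, -0.08, 30], [0, 0, 0, 0, 0, -0.13, 30], [0, 0, 0.1, -0.027, 0.042, -0.144, 30], [0, 0, 0.2, -0.053, 0.083, -0.144, 30], [0, 0, 0.294, -0.08, 0.125, -0.144, 30], [0, 0, 0.294, -0.107, 0.166, -0.144, 30], [0, 0, 0.294, -0.133, 0.208, -0.144, 30], [0, 0, 0.294, -0.133, 0.208, -0.144, 30]],
])

```text
time: 3.82
ee_pos: [0.518, 0.4418, 0.2069]
eef_rot: [0.05, 0.999, -0.001, -0.001]
ft_force: [-0.5, -0.7, -4.6]
width: 0.0599
grip_force: 30.0
```

```bash
python3 - <<'E'
from h import *
s=readout.read_state(); print(s["ee_pos"],s["width"],s["grip_force"],s["ft_force"])
print(delta([.52,.4385,.07],84))
E
```

```text
[0.51802468 0.44182756 0.20686344] 0.05993657248684657 29.992347636725754 [-0.45181656 -0.69896899 -4.63002532]
[-0.0014, -0.0027, 0.0039, -0.0027, -0.0029, 0.1369]
```

Call:
step_arm([
  [[0, 0, 0, -0.002, -0.001, 0.05, 30], [0, 0, 0, -0.002, -0.001, 0.1, 30], [0, 0, 0, -0.002, -0.001, 0.13, 30], [0, 0, 0, -0.002, -0.001, 0.137, 30], [0, 0, 0, -0.002, -0.001, 0.14, 30], [0, 0, 0, -0.002, -0.001, 0.14, 30], [0, 0, 0, -0.002, -0.001, 0.14, 30]],
])

```text
time: 4.7
ee_pos: [0.5218, 0.4376, 0.071]
eef_rot: [0.052, 0.999, 0.001, 0.001]
ft_force: [0.2, -0.3, -1.9]
width: 0.06
grip_force: 30.0
```

Call:
step_arm([
  [[0, 0, 0, 0, 0, 0, 60], [0, 0, 0, 0, 0, 0, 90], [0, 0, 0, 0, 0, 0, 90], [0, 0, 0, 0, 0, -0.02, 90], [0, 0, 0, 0, 0, -0.08, 90], [0, 0, 0, 0, 0, -0.14, 90], [0, 0, 0, 0, 0, -0.14, 90]],
])

```text
time: 5.58
ee_pos: [0.5235, 0.4389, 0.2177]
eef_rot: [0.053, 0.999, 0.004, 0.004]
ft_force: [0.8, 0.7, -1.0]
width: 0.0782
grip_force: 0.0
```

```bash
python3 - <<'E'
from h import *
import pickle
c=cam("top"); pickle.dump(c,open("top2.pkl","wb")); save(c["img"],"t2.png",(110,140,350,250),3.3)
E
```

```text
(no output)
```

View pics/t2.png

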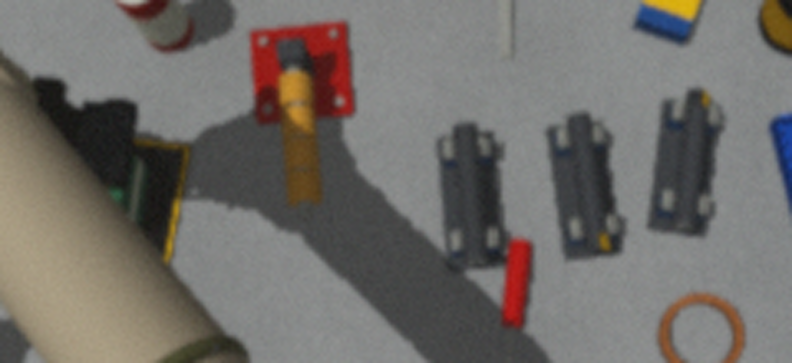

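```bash
python3 - <<'E'
from h import *
print(delta([.512,.2215,.18],94)); print(delta([.512,.2215,.0795],94))
E
```

```text
[0.0047, 0.0045, -0.1748, -0.0122, -0.2166, 0.033]
[0.0047, 0.0045, -0.1748, -0.0118, -0.2171, 0.1335]
```

Call:
step_arm([
  [[0, 0, -0.1, -0.003, -0.054, 0, 75], [0, 0, -0.175, -0.006, -0.108, 0, 75], [0, 0, -0.175, -0.009, -0.162, 0.01, 75], [0, 0, -0.175, -0.012, -0.217, 0.03, 75], [0, 0, -0.175, -0.012, -0.217, 0.03, 75], [0, 0, -0.175, -0.012, -0.217, 0.03, 75]],
])

```text
time: 6.38
ee_pos: [0.5102, 0.2207, 0.1796]
eef_rot: [-0.035, 0.999, 0.0, -0.0]
ft_force: [-0.2, 1.8, 0.9]
width: 0.0656
grip_force: 0.0
```

```bash
python3 - <<'E'
from h import *
import pickle
s=readout.read_state(); print(s["ee_pos"])
print(delta([.512,.2215,.0795],94))
c=cam("top"); pickle.dump(c,open("top2.pkl","wb")); a=c["img"]
d=cam("wrist"); pickle.dump(d,open("w2.pkl","wb"))
cv2.imwrite("pics/tw2.png",np.hstack([cv2.resize(a[150:250,110:230],(396,330)),cv2.resize(d["img"][:250],(400,330*400//400))[:330]])[...,::-1])
E
```

```text
[0.51021543 0.22070231 0.17956099]
[0.0004, -0.0004, 0.0005, -0.0019, 0.0006, 0.1001]
```

View pics/tw2.png

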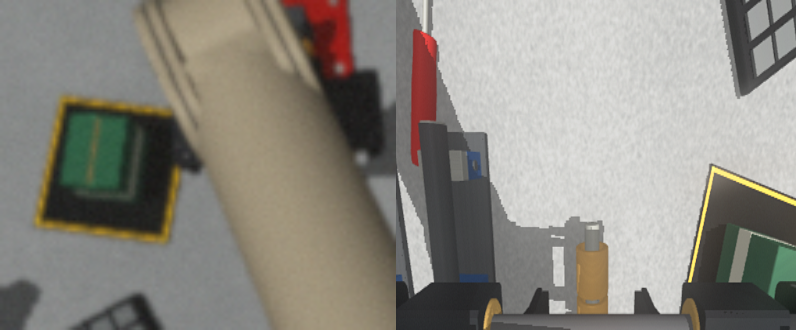

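```bash
python3 - <<'E'
from h import *
import pickle
d=pickle.load(open("w2.pkl","rb"))
f=lambda x,y,z: at(d,(x-396)*1.28,y/1.32,z)
print(f(593,226,.08),f(593,247,.091),f(592,300,.091),f(592,308,.091))
E
```

```text
[0.4849 0.221  0.08  ] [0.4961 0.2218 0.091 ] [0.5307 0.2233 0.091 ] [0.5362 0.2236 0.091 ]
```

Call:
step_arm([
  [[0, 0, 0, -0.003, 0.0015, 0.04, 75], [0, 0, 0, -0.003, 0.0015, 0.08, 75], [0, 0, 0, -0.003, 0.0015, 0.1, 75], [0, 0, 0, -0.003, 0.0015, 0.1, 75], [0, 0, 0, -0.003, 0.0015, 0.1, 40], [0, 0, 0, -0.003, 0.0015, 0.1, 30], [0, 0, 0, -0.003, 0.0015, 0.1, 30], [0, 0, 0, -0.003, 0.0015, 0.1, 30]],
], squeeze=25)

```text
time: 7.48
ee_pos: [0.5135, 0.2221, 0.08]
eef_rot: [-0.035, 0.999, 0.0, 0.0]
ft_force: [0.3, -0.2, 2.6]
width: 0.0354
grip_force: 25.0
```

Call:
step_arm([
  [[0, 0, 0, 0, 0, 0, 50], [0, 0, 0, 0, 0, 0, 60], [0, 0, 0, 0, 0, 0.003, 60], [0, 0, 0, 0, 0, 0.003, 30], [0, 0, 0, 0, 0, 0.003, 30], [0, 0, 0, 0, 0, 0.003, 30], [0, 0, 0, 0, 0, 0.003, 30]],
], squeeze=25)

```text
time: 8.35
ee_pos: [0.5133, 0.2219, 0.0765]
eef_rot: [-0.035, 0.999, 0.0, 0.0]
ft_force: [1.4, -0.6, -1.3]
width: 0.0353
grip_force: 25.0
```

Call:
step_arm([
  [[0, 0, 0, 0, 0, -0.004, 30], [0, 0, 0, 0.02, 0, -0.004, 30], [0, 0, 0, 0.045, 0, -0.004, 30], [0, 0, 0, 0.072, 0, -0.004, 30], [0, 0, 0, 0.072, 0, -0.004, 30], [0, 0, 0, 0.072, 0, -0.05, 30], [0, 0, 0, 0.072, 0, -0.105, 30], [0, 0, 0, 0.072, 0, -0.105, 30]],
])

```text
time: 9.35
ee_pos: [0.4443, 0.218, 0.186]
eef_rot: [-0.035, 0.999, 0.002, 0.004]
ft_force: [0.6, 0.9, -1.9]
width: 0.0352
grip_force: 25.0
```

```bash
cat >> h.py <<'E'
TC=np.array([.5162,-.3927,0]); tx=np.array([np.cos(np.deg2rad(7.9)),np.sin(np.deg2rad(7.9)),0]); ty=np.array([-tx[1],tx[0],0])
def spot(a,b,z): return TC+tx*a+ty*b+[0,0,z]
E
python3 - <<'E'
from h import *
s=readout.read_state(); print(s["ee_pos"],s["width"])
p=spot(.045,-.045,.13);print(p,delta(p,98)); print(delta(spot(.045,-.045,.029),98))
E
```

```text
[0.44433229 0.21799249 0.18601866] 0.035171217844554716
[ 0.56695793 -0.43108792  0.13      ] [0.0039, 0.0073, -0.07, -0.0768, -0.6563, 0.0538]
[0.0039, 0.0073, -0.07, -0.076, -0.6567, 0.1548]
```

Call:
step_arm([
  [[0, 0, 0, -0.006, -0.06, 0, 30], [0, 0, 0, -0.011, -0.12, 0, 30], [0, 0, -0.02, -0.017, -0.18, 0, 30], [0, 0, -0.04, -0.023, -0.24, 0, 30], [0, 0, -0.07, -0.028, -0.3, 0, 30], [0, 0, -0.07, -0.034, -0.36, 0, 30], [0, 0, -0.07, -0.04, -0.42, 0, 30], [0, 0, -0.07, -0.046, -0.48, 0, 30], [0, 0, -0.07, -0.052, -0.54, 0, 30], [0, 0, -0.07, -0.058, -0.6, 0, 30], [0, 0, -0.07, -0.062, -0.656, 0.02, 30], [0, 0, -0.07, -0.062, -0.656, 0.05, 30], [0, 0, -0.07, -0.062, -0.656, 0.05, 30]],
])

```text
time: 10.98
ee_pos: [0.5478, -0.4328, 0.1276]
eef_rot: [-0.07, 0.998, 0.002, -0.003]
ft_force: [0.8, -0.5, -1.5]
width: 0.0354
grip_force: 25.0
```

```bash
python3 - <<'E'
from h import *
s=readout.read_state(); print(s["ee_pos"],s["width"])
print(delta(spot(.03,-.045,.029),98))
d=cam("wrist");save(d["img"],"w3.png",None,1)
E
```

```text
[ 0.54782691 -0.43276573  0.12763668] 0.03537994266956639
[0.0037, -0.0049, -0.0004, -0.0047, -0.0013, 0.0986]
```

View pics/w3.png

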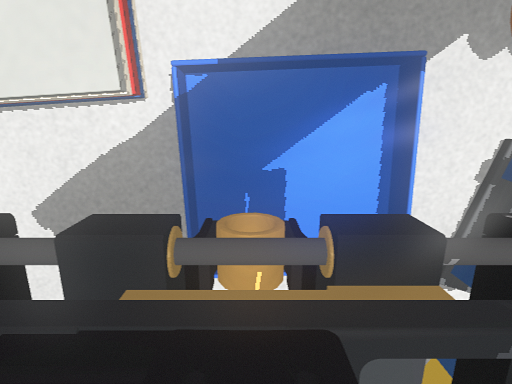

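Call:
step_arm([
  [[0, 0, 0, -0.004, -0.001, 0.05, 30], [0, 0, 0, -0.004, -0.001, 0.085, 30], [0, 0, 0, -0.004, -0.001, 0.097, 30], [0, 0, 0, -0.004, -0.001, 0.098, 30], [0, 0, 0, -0.004, -0.001, 0.098, 30]],
])

```text
time: 11.65
ee_pos: [0.5545, -0.4343, 0.0357]
eef_rot: [-0.07, 0.998, -0.001, 0.001]
ft_force: [0.0, -0.4, -1.0]
width: 0.0356
grip_force: 25.0
```

Call:
step_arm([
  [[0, 0, 0, 0, 0, 0.006, 30], [0, 0, 0, 0, 0, 0.007, 30], [0, 0, 0, 0, 0, 0.007, 30], [0, 0, 0, 0, 0, 0.007, 42], [0, 0, 0, 0, 0, 0.007, 52], [0, 0, 0, 0, 0, 0.007, 52], [0, 0, 0, 0, 0, -0.02, 52], [0, 0, 0, 0, 0, -0.08, 60], [0, 0, 0, 0, 0, -0.14, 75], [0, 0, 0, 0, 0, -0.14, 75]],
])

```text
time: 12.9
ee_pos: [0.5552, -0.4357, 0.1796]
eef_rot: [-0.07, 0.998, -0.003, 0.004]
ft_force: [-0.7, 0.0, -0.7]
width: 0.0622
grip_force: 0.0
```

```bash
python3 - <<'E'
from h import *
s=readout.read_state(); print(s["ee_pos"],s["width"])
print(delta([.548,.2245,.18],94))
c=cam("top"); a=c["img"]; d=cam("wrist")
cv2.imwrite("pics/tw4.png",np.hstack([cv2.resize(a[150:250,160:420],(780,300))])[...,::-1])
E
```

```text
[ 0.55516449 -0.43574217  0.17963128] 0.06217808427193441
[-0.006, 0.007, 0.0702, -0.085, 0.6548, -0.0039]
```

View pics/tw4.png

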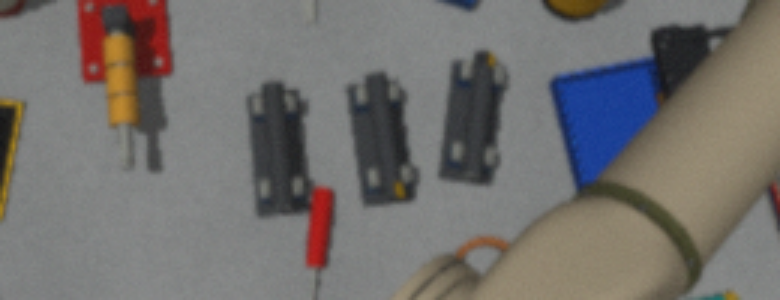

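```bash
python3 - <<'E'
from h import *
import pickle
t=pickle.load(open("top.pkl","rb"))
for y in [125,95,65,37]: print(at(t,160+(104+y*.14)/3,150+y/3,.091))
E
```

```text
[0.5284 0.2246 0.091 ]
[0.5639 0.2297 0.091 ]
[0.5998 0.2348 0.091 ]
[0.6337 0.2397 0.091 ]
```

Call:
step_arm([
  [[0, 0, 0, -0.008, 0.06, 0, 75], [0, 0, 0, -0.016, 0.12, 0, 75], [0, 0, 0.02, -0.024, 0.18, 0, 75], [0, 0, 0.04, -0.032, 0.24, 0, 75], [0, 0, 0.07, -0.04, 0.3, 0, 75], [0, 0, 0.07, -0.048, 0.36, 0, 75], [0, 0, 0.07, -0.056, 0.42, 0, 75], [0, 0, 0.07, -0.064, 0.48, 0, 75], [0, 0, 0.07, -0.072, 0.54, 0, 75], [0, 0, 0.07, -0.08, 0.6, 0, 75], [0, 0, 0.07, -0.084, 0.655, 0, 75], [0, 0, 0.07, -0.084, 0.655, 0, 75], [0, 0, 0.07, -0.084, 0.655, 0, 75]],
])

```text
time: 14.62
ee_pos: [0.5446, 0.2259, 0.1721]
eef_rot: [-0.035, 0.999, -0.001, -0.001]
ft_force: [-0.1, -0.8, -0.4]
width: 0.0654
grip_force: 0.0
```

```bash
python3 - <<'E'
from h import *
s=readout.read_state(); print(s["ee_pos"],s["width"])
print(delta([.547,.2247,.077],94))
E
```

```text
[0.54456357 0.22592605 0.17211339] 0.0653921867344894
[-0.0016, -0.002, 0.0006, -0.0025, -0.0012, 0.0951]
```

Call:
step_arm([
  [[0, 0, 0, -0.0025, -0.001, 0.05, 75], [0, 0, 0, -0.0025, -0.001, 0.085, 75], [0, 0, 0, -0.0025, -0.001, 0.095, 75], [0, 0, 0, -0.0025, -0.001, 0.095, 75], [0, 0, 0, -0.0025, -0.001, 0.095, 40], [0, 0, 0, -0.0025, -0.001, 0.095, 30], [0, 0, 0, -0.0025, -0.001, 0.095, 30], [0, 0, 0, -0.0025, -0.001, 0.095, 30]],
], squeeze=25)

```text
time: 15.62
ee_pos: [0.5479, 0.226, 0.0789]
eef_rot: [-0.035, 0.999, 0.0, 0.0]
ft_force: [0.3, 0.6, 2.7]
width: 0.0354
grip_force: 25.0
```

Call:
step_arm([
  [[0, 0, 0, 0, 0, -0.004, 30], [0, 0, 0, 0.02, 0, -0.004, 30], [0, 0, 0, 0.045, 0, -0.004, 30], [0, 0, 0, 0.075, 0, -0.004, 30], [0, 0, 0, 0.105, 0, -0.004, 30], [0, 0, 0, 0.105, 0, -0.004, 30], [0, 0, 0, 0.105, 0, -0.05, 30], [0, 0, 0, 0.105, 0, -0.105, 30], [0, 0, 0, 0.105, 0, -0.105, 30], [0, 0, 0, 0.105, 0, -0.105, 30]],
])

```text
time: 16.88
ee_pos: [0.4432, 0.2184, 0.1831]
eef_rot: [-0.035, 0.999, 0.0, -0.0]
ft_force: [-0.5, 0.0, -2.0]
width: 0.0352
grip_force: 25.0
```

```bash
python3 - <<'E'
from h import *
s=readout.read_state(); print(s["ee_pos"],s["width"])
print(delta(spot(.03,.045,.13),98))
E
```

```text
[0.44320932 0.21836608 0.18314945] 0.035203178470219344
[0.0, -0.0001, -0.0696, -0.057, -0.5677, 0.0531]
```

Call:
step_arm([
  [[0, 0, 0, -0.006, -0.06, 0, 30], [0, 0, 0, -0.012, -0.12, 0, 30], [0, 0, -0.02, -0.018, -0.18, 0, 30], [0, 0, -0.04, -0.024, -0.24, 0, 30], [0, 0, -0.07, -0.03, -0.3, 0, 30], [0, 0, -0.07, -0.036, -0.36, 0, 30], [0, 0, -0.07, -0.042, -0.42, 0, 30], [0, 0, -0.07, -0.048, -0.48, 0, 30], [0, 0, -0.07, -0.054, -0.54, 0, 30], [0, 0, -0.07, -0.057, -0.568, 0.02, 30], [0, 0, -0.07, -0.057, -0.568, 0.07, 30], [0, 0, -0.07, -0.057, -0.568, 0.12, 30], [0, 0, -0.07, -0.057, -0.568, 0.145, 30], [0, 0, -0.07, -0.057, -0.568, 0.145, 30], [0, 0, -0.07, -0.057, -0.568, 0.145, 30]],
])

```text
time: 18.75
ee_pos: [0.5398, -0.3447, 0.039]
eef_rot: [-0.07, 0.998, -0.0, 0.0]
ft_force: [0.6, 0.1, 0.2]
width: 0.0357
grip_force: 25.0
```

Call:
step_arm([
  [[0, 0, 0, 0, 0, 0.008, 30], [0, 0, 0, 0, 0, 0.0095, 30], [0, 0, 0, 0, 0, 0.0095, 30], [0, 0, 0, 0, 0, 0.0095, 42], [0, 0, 0, 0, 0, 0.0095, 52], [0, 0, 0, 0, 0, 0.0095, 52], [0, 0, 0, 0, 0, -0.02, 52], [0, 0, 0, 0, 0, -0.08, 60], [0, 0, 0, 0, 0, -0.135, 75], [0, 0, 0, 0, 0, -0.135, 75]],
])

```text
time: 20.0
ee_pos: [0.5414, -0.3458, 0.1784]
eef_rot: [-0.07, 0.998, -0.002, 0.003]
ft_force: [-0.7, 0.5, -0.4]
width: 0.062
grip_force: 0.0
```

```bash
python3 - <<'E'
from h import *
s=readout.read_state(); print(s["ee_pos"],s["width"])
print(delta([.583,.2271,.175],94))
E
```

```text
[ 0.54137956 -0.34578551  0.17838913] 0.06200740365619882
[-0.0039, 0.0068, 0.0701, -0.1211, 0.5615, 0.0019]
```

Call:
step_arm([
  [[0, 0, 0, -0.012, 0.06, 0, 75], [0, 0, 0, -0.025, 0.12, 0, 75], [0, 0, 0.02, -0.038, 0.18, 0, 75], [0, 0, 0.04, -0.051, 0.24, 0, 75], [0, 0, 0.07, -0.064, 0.3, 0, 75], [0, 0, 0.07, -0.077, 0.36, 0, 75], [0, 0, 0.07, -0.09, 0.42, 0, 75], [0, 0, 0.07, -0.103, 0.48, 0, 75], [0, 0, 0.07, -0.116, 0.54, 0, 75], [0, 0, 0.07, -0.12, 0.561, 0, 75], [0, 0, 0.07, -0.12, 0.561, 0, 75], [0, 0, 0.07, -0.12, 0.561, 0, 75]],
])

```text
time: 21.5
ee_pos: [0.5804, 0.2256, 0.1733]
eef_rot: [-0.034, 0.999, -0.001, -0.0]
ft_force: [0.2, 0.2, 0.1]
width: 0.0652
grip_force: 0.0
```

```bash
python3 - <<'E'
from h import *
import pickle
s=readout.read_state(); print(s["ee_pos"],s["width"])
print(delta([.583,.2271,.077],94))
d=cam("wrist"); pickle.dump(d,open("w5.pkl","wb")); 
a=cv2.resize(d["img"][130:260,150:350],(600,390)); cv2.imwrite("pics/w5.png",a[...,::-1])
E
```

```text
[0.58039508 0.22555605 0.17330296] 0.06516188147678126
[-0.0011, -0.0003, -0.0024, -0.0027, 0.0015, 0.0963]
```

View pics/w5.png

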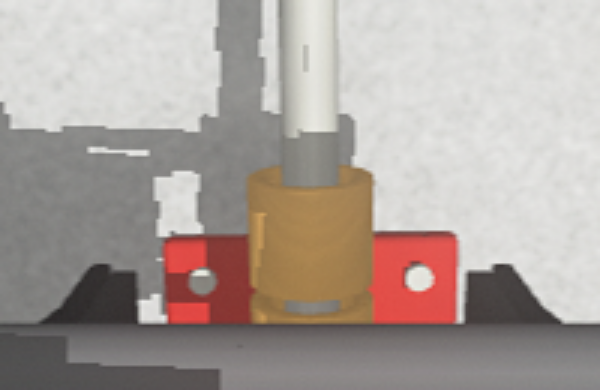

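```bash
python3 - <<'E'
from h import *
import pickle
d=pickle.load(open("w5.pkl","rb"))
for y in (170,180,290,300): print(at(d,150+310/3,130+y/3,.091))
E
```

```text
[0.5644 0.2265 0.091 ]
[0.5671 0.2267 0.091 ]
[0.5978 0.2289 0.091 ]
[0.6007 0.2291 0.091 ]
```

Call:
step_arm([
  [[0, 0, 0, -0.0025, 0.002, 0.05, 75], [0, 0, 0, -0.0025, 0.002, 0.085, 75], [0, 0, 0, -0.0025, 0.002, 0.096, 75], [0, 0, 0, -0.0025, 0.002, 0.096, 75], [0, 0, 0, -0.0025, 0.002, 0.096, 40], [0, 0, 0, -0.0025, 0.002, 0.096, 30], [0, 0, 0, -0.0025, 0.002, 0.096, 30], [0, 0, 0, -0.0025, 0.002, 0.096, 30]],
], squeeze=25)

```text
time: 22.55
ee_pos: [0.5826, 0.2304, 0.0778]
eef_rot: [-0.035, 0.999, 0.0, 0.0]
ft_force: [-1.1, 0.8, 1.8]
width: 0.0355
grip_force: 24.9
```

Call:
step_arm([
  [[0, 0, 0, 0, 0, -0.003, 30], [0, 0, 0, 0.02, 0, -0.003, 30], [0, 0, 0, 0.05, 0, -0.003, 30], [0, 0, 0, 0.08, 0, -0.003, 30], [0, 0, 0, 0.11, 0, -0.003, 30], [0, 0, 0, 0.14, 0, -0.003, 30], [0, 0, 0, 0.14, 0, -0.003, 30], [0, 0, 0, 0.14, 0, -0.05, 30], [0, 0, 0, 0.14, 0, -0.105, 30], [0, 0, 0, 0.14, 0, -0.105, 30], [0, 0, 0, 0.14, 0, -0.105, 30]],
])

```text
time: 23.92
ee_pos: [0.443, 0.2204, 0.1822]
eef_rot: [-0.035, 0.999, 0.0, -0.0]
ft_force: [-0.7, -0.7, -0.4]
width: 0.0352
grip_force: 24.9
```

```bash
python3 - <<'E'
from h import *
s=readout.read_state(); print(s["ee_pos"],s["width"])
print(delta(spot(-.042,-.045,.04),98))
E
```

```text
[0.44301693 0.22042389 0.18219222] 0.03524024620596108
[0.0001, -0.0, -0.0697, 0.0087, -0.6645, 0.1421]
```

Call:
step_arm([
  [[0, 0, 0, 0.001, -0.06, 0, 30], [0, 0, 0, 0.002, -0.12, 0, 30], [0, 0, -0.02, 0.003, -0.18, 0, 30], [0, 0, -0.04, 0.004, -0.24, 0, 30], [0, 0, -0.07, 0.005, -0.3, 0, 30], [0, 0, -0.07, 0.006, -0.36, 0, 30], [0, 0, -0.07, 0.007, -0.42, 0, 30], [0, 0, -0.07, 0.008, -0.48, 0, 30], [0, 0, -0.07, 0.009, -0.54, 0, 30], [0, 0, -0.07, 0.009, -0.6, 0, 30], [0, 0, -0.07, 0.009, -0.664, 0.02, 30], [0, 0, -0.07, 0.009, -0.664, 0.07, 30], [0, 0, -0.07, 0.009, -0.664, 0.12, 30], [0, 0, -0.07, 0.009, -0.664, 0.142, 30], [0, 0, -0.07, 0.009, -0.664, 0.142, 30], [0, 0, -0.07, 0.009, -0.664, 0.142, 30]],
])

```text
time: 25.92
ee_pos: [0.4805, -0.4429, 0.0409]
eef_rot: [-0.07, 0.998, -0.0, -0.0]
ft_force: [0.1, 0.0, -1.5]
width: 0.0356
grip_force: 24.9
```

Call:
step_arm([
  [[0, 0, 0, 0, 0, 0.01, 30], [0, 0, 0, 0, 0, 0.012, 30], [0, 0, 0, 0, 0, 0.012, 30], [0, 0, 0, 0, 0, 0.012, 42], [0, 0, 0, 0, 0, 0.012, 52], [0, 0, 0, 0, 0, 0.012, 52], [0, 0, 0, 0, 0, -0.02, 52], [0, 0, 0, 0, 0, -0.08, 60], [0, 0, 0, 0, 0, -0.135, 75], [0, 0, 0, 0, 0, -0.135, 75]],
])

```text
time: 27.18
ee_pos: [0.4819, -0.4445, 0.1809]
eef_rot: [-0.07, 0.998, -0.003, 0.003]
ft_force: [0.1, -0.5, -0.4]
width: 0.0624
grip_force: 0.0
```

```bash
python3 - <<'E'
from h import *
s=readout.read_state(); print(s["ee_pos"],s["width"])
print(delta([.617,.2302,.175],94))
E
```

```text
[ 0.48194213 -0.44448048  0.18085323] 0.062402146959411466
[-0.0057, 0.0064, 0.07, -0.2278, 0.6493, 0.0034]
```

Call:
step_arm([
  [[0, 0, 0, -0.021, 0.058, 0, 75], [0, 0, 0, -0.042, 0.116, 0, 75], [0, 0, 0.02, -0.063, 0.174, 0, 75], [0, 0, 0.04, -0.084, 0.232, 0, 75], [0, 0, 0.07, -0.105, 0.29, 0, 75], [0, 0, 0.07, -0.126, 0.348, 0, 75], [0, 0, 0.07, -0.147, 0.406, 0, 75], [0, 0, 0.07, -0.168, 0.464, 0, 75], [0, 0, 0.07, -0.189, 0.522, 0, 75], [0, 0, 0.07, -0.21, 0.58, 0, 75], [0, 0, 0.07, -0.227, 0.649, 0, 75], [0, 0, 0.07, -0.227, 0.649, 0, 75], [0, 0, 0.07, -0.227, 0.649, 0, 75]],
])

```text
time: 28.8
ee_pos: [0.614, 0.232, 0.1745]
eef_rot: [-0.036, 0.999, -0.0, -0.001]
ft_force: [0.3, -1.1, -0.1]
width: 0.0653
grip_force: 0.0
```

```bash
python3 - <<'E'
from h import *
s=readout.read_state(); print(s["ee_pos"],s["width"])
print(delta([.617,.2302,.077],94))
E
```

```text
[0.61401802 0.23198517 0.17447618] 0.06530404627370495
[-0.0007, -0.0013, 0.0015, -0.003, -0.0019, 0.0975]
```

Call:
step_arm([
  [[0, 0, 0, -0.003, -0.001, 0.05, 75], [0, 0, 0, -0.003, -0.001, 0.085, 75], [0, 0, 0, -0.003, -0.001, 0.097, 75], [0, 0, 0, -0.003, -0.001, 0.097, 75], [0, 0, 0, -0.003, -0.001, 0.097, 40], [0, 0, 0, -0.003, -0.001, 0.097, 30], [0, 0, 0, -0.003, -0.001, 0.097, 30], [0, 0, 0, -0.003, -0.001, 0.097, 30]],
], squeeze=25)

```text
time: 29.8
ee_pos: [0.6177, 0.2312, 0.0789]
eef_rot: [-0.035, 0.999, 0.0, 0.0]
ft_force: [-0.4, 0.3, 2.5]
width: 0.0353
grip_force: 24.9
```

Call:
step_arm([
  [[0, 0, 0, 0, 0, -0.003, 30], [0, 0, 0, 0.02, 0, -0.003, 30], [0, 0, 0, 0.05, 0, -0.003, 30], [0, 0, 0, 0.08, 0, -0.003, 30], [0, 0, 0, 0.11, 0, -0.003, 30], [0, 0, 0, 0.14, 0, -0.003, 30], [0, 0, 0, 0.175, 0, -0.003, 30], [0, 0, 0, 0.175, 0, -0.003, 30], [0, 0, 0, 0.175, 0, -0.05, 30], [0, 0, 0, 0.175, 0, -0.105, 30], [0, 0, 0, 0.175, 0, -0.105, 30], [0, 0, 0, 0.175, 0, -0.105, 30]],
])

```text
time: 31.3
ee_pos: [0.4432, 0.2186, 0.1831]
eef_rot: [-0.035, 0.999, -0.0, -0.0]
ft_force: [0.9, 0.1, -2.0]
width: 0.0353
grip_force: 24.9
```

```bash
python3 - <<'E'
from h import *
s=readout.read_state(); print(s["ee_pos"],s["width"])
print(delta(spot(-.042,.045,.04),98))
E
```

```text
[0.4432149  0.21863259 0.18311936] 0.03525856135713869
[-0.0, -0.0001, -0.0697, 0.0148, -0.5729, 0.1431]
```

Call:
step_arm([
  [[0, 0, 0, 0.001, -0.06, 0, 30], [0, 0, 0, 0.003, -0.12, 0, 30], [0, 0, -0.02, 0.005, -0.18, 0, 30], [0, 0, -0.04, 0.006, -0.24, 0, 30], [0, 0, -0.07, 0.008, -0.3, 0, 30], [0, 0, -0.07, 0.01, -0.36, 0, 30], [0, 0, -0.07, 0.011, -0.42, 0, 30], [0, 0, -0.07, 0.013, -0.48, 0, 30], [0, 0, -0.07, 0.015, -0.54, 0, 30], [0, 0, -0.07, 0.015, -0.573, 0.02, 30], [0, 0, -0.07, 0.015, -0.573, 0.07, 30], [0, 0, -0.07, 0.015, -0.573, 0.12, 30], [0, 0, -0.07, 0.015, -0.573, 0.143, 30], [0, 0, -0.07, 0.015, -0.573, 0.143, 30], [0, 0, -0.07, 0.015, -0.573, 0.143, 30]],
])

```text
time: 33.17
ee_pos: [0.4682, -0.3543, 0.0409]
eef_rot: [-0.07, 0.998, -0.0, -0.0]
ft_force: [1.5, -0.2, -0.6]
width: 0.0354
grip_force: 24.9
```

Call:
step_arm([
  [[0, 0, 0, 0, 0, 0.009, 30], [0, 0, 0, 0, 0, 0.011, 30], [0, 0, 0, 0, 0, 0.011, 30], [0, 0, 0, 0, 0, 0.011, 42], [0, 0, 0, 0, 0, 0.011, 52], [0, 0, 0, 0, 0, 0.011, 52], [0, 0, 0, 0, 0, -0.02, 52], [0, 0, 0, 0, 0, -0.08, 60], [0, 0, 0, 0, 0, -0.155, 75], [0, 0, 0, 0, 0, -0.155, 75]],
])

```text
time: 34.42
ee_pos: [0.4695, -0.3553, 0.2]
eef_rot: [-0.07, 0.998, -0.002, 0.003]
ft_force: [0.1, -0.0, -0.6]
width: 0.0621
grip_force: 0.0
```

```bash
python3 - <<'E'
from h import *
s=readout.read_state(); print(s["ee_pos"],s["width"])
print(delta([.50,-.10,.2],95))
E
```

```text
[ 0.46951927 -0.35531281  0.19997313] 0.06210468342491734
[-0.0035, 0.0059, 0.0525, -0.0657, 0.2486, -0.0006]
```

Call:
step_arm([
  [[0, 0, 0.01, -0.03, 0.045, 0, 75], [0, 0, 0.02, -0.06, 0.09, 0, 75], [0, 0, 0.03, -0.09, 0.135, 0, 75], [0, 0, 0.04, -0.12, 0.18, 0, 75], [0, 0, 0.05, -0.15, 0.25, 0, 75], [0, 0, 0.05, -0.15, 0.25, 0, 75], [0, 0, 0.05, -0.15, 0.25, 0, 75]],
])

```text
time: 35.3
ee_pos: [0.5816, -0.0846, 0.1948]
eef_rot: [-0.046, 0.999, -0.0, -0.001]
ft_force: [0.3, -1.1, 0.1]
width: 0.0656
grip_force: 0.0
```

```bash
python3 - <<'E'
from h import *
import pickle
s=readout.read_state(); print(s["ee_pos"])
d=cam("wrist"); pickle.dump(d,open("w6.pkl","wb")); 
t=cam("top"); pickle.dump(t,open("top6.pkl","wb"))
sc=cam("scene"); pickle.dump(sc,open("sc6.pkl","wb"))
a=cv2.resize(d["img"][:220],(800,344)); b=cv2.resize(t["img"][160:240,330:415],(266,250)); e=cv2.resize(sc["img"][135:225,175:295],(333,250))
v=np.zeros((600,800,3),np.uint8); v[:344]=a; v[347:597,:266]=b; v[347:597,270:603]=e
cv2.imwrite("pics/w6.png",v[...,::-1])
E
```

```text
[ 0.58161247 -0.08463999  0.19477893]
```

View pics/w6.png

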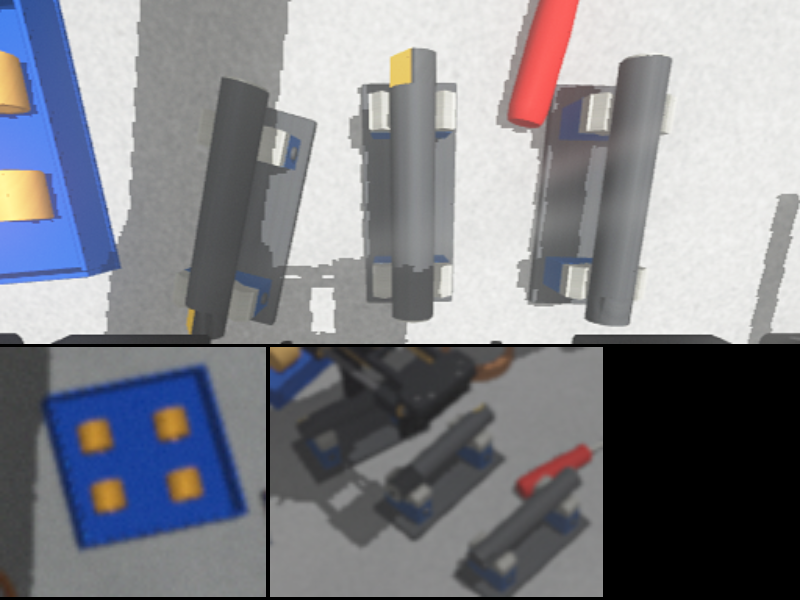

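```bash
python3 - <<'E'
from h import *
import pickle
d=pickle.load(open("w6.pkl","rb")); im=d["img"]
h=cv2.cvtColor(im,cv2.COLOR_RGB2HSV)
m=((h[...,0]>15)&(h[...,0]<35)&(h[...,1]>90)).astype(np.uint8); m[215:]=0
n,l,st,ce=cv2.connectedComponentsWithStats(m)
for i in range(1,n):
    if st[i][4]>3: print(st[i],ce[i].round(1))
# A far end zoom and near end zoom
v=np.hstack([cv2.resize(im[175:215,365:425],(480,320),interpolation=cv2.INTER_NEAREST),cv2.resize(im[30:60,385:440],(320,320),interpolation=cv2.INTER_NEAREST)])
cv2.imwrite("pics/z6.png",v[...,::-1])
E
```

```text
[249  31  14  25 269] [256.1  43.3]
[  0  33  17  39 490] [ 6.3 52.9]
[  0 109  27  32 785] [ 11.9 124.8]
[119 197   6  17  58] [121.6 204.4]
```

View pics/z6.png

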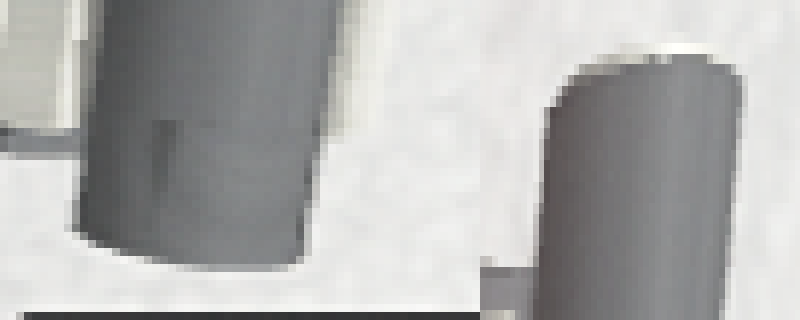

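```bash
python3 - <<'E'
from h import *
import pickle
d=pickle.load(open("w6.pkl","rb")); k=1.5625; im=d["img"]
print("A",at(d,389.3,200,.0614),at(d,412.2,48.75,.0614), "ends",at(d,388,208,.07),at(d,413,35.6,.07))
print("B",at(d,413/k,300/k,.0614),at(d,413/k,100/k,.0614),"ends",at(d,413/k,320/k,.07),at(d,413/k,48/k,.07))
print("C",at(d,205/k,325/k,.0614),at(d,244/k,95/k,.0614))
g=cv2.cvtColor(im,cv2.COLOR_RGB2GRAY)
for v in (80,100,120,150): print(v,g[v,110:180].tolist(), )
E
```

```text
A [0.5777 0.0519 0.0614] [0.4419 0.0433 0.0614] ends [0.5837 0.0478 0.07  ] [0.4344 0.0375 0.07  ]
B [ 0.581  -0.0712  0.0614] [ 0.466  -0.0833  0.0614] ends [ 0.5915 -0.0705  0.07  ] [ 0.4421 -0.0862  0.07  ]
C [ 0.6094 -0.2007  0.0614] [ 0.4721 -0.178   0.0614]
80 [142, 141, 145, 147, 149, 147, 143, 143, 142, 140, 140, 140, 141, 144, 144, 139, 140, 144, 145, 140, 137, 137, 134, 134, 133, 136, 118, 83, 79, 83, 83, 83, 84, 85, 86, 87, 86, 87, 87, 88, 86, 85, 86, 86, 84, 84, 83, 83, 84, 82, 84, 83, 83, 82, 81, 81, 81, 77, 97, 109, 103, 94, 92, 90, 93, 90, 113, 131, 132, 134]
100 [141, 140, 142, 146, 148, 148, 145, 143, 141, 144, 144, 145, 143, 142, 144, 143, 138, 134, 136, 139, 138, 141, 144, 118, 77, 79, 83, 81, 82, 84, 85, 87, 84, 86, 85, 85, 86, 84, 84, 84, 83, 82, 82, 83, 80, 81, 79, 80, 81, 79, 80, 78, 78, 73, 101, 136, 143, 140, 141, 139, 138, 137, 139, 133, 195, 230, 228, 230, 239, 222]
120 [141, 142, 140, 138, 138, 136, 136, 136, 138, 142, 145, 144, 145, 148, 146, 144, 146, 143, 141, 133, 102, 76, 80, 79, 83, 82, 84, 86, 84, 85, 85, 84, 86, 85, 81, 83, 82, 82, 82, 80, 79, 79, 80, 78, 80, 77, 75, 78, 77, 77, 75, 81, 84, 84, 87, 86, 90, 91, 90, 88, 88, 86, 113, 134, 133, 134, 133, 131, 132, 133]
150 [140, 141, 144, 144, 146, 142, 139, 138, 140, 142, 142, 140, 139, 139, 140, 113, 74, 79, 80, 80, 81, 81, 83, 81, 81, 82, 84, 81, 83, 82, 82, 81, 80, 82, 80, 79, 78, 79, 77, 77, 76, 76, 76, 75, 71, 79, 84, 84, 86, 88, 86, 86, 87, 87, 87, 84, 84, 115, 133, 131, 132, 132, 130, 132, 132, 134, 135, 134, 132, 132]
```

```bash
cat >> h.py <<'E'
def axis(d,u0,rows,lo=110,half=30):
    """pin axis from dark band near column u0 per row: returns world pts at z=.0614"""
    g=cv2.GaussianBlur(cv2.cvtColor(d["img"],cv2.COLOR_RGB2GRAY),(3,3),0).astype(float); out=[]
    for v,u in zip(rows,u0):
        x=np.arange(int(u)-half,int(u)+half); w=np.gradient(g[v,x[0]:x[-1]+1]); m=len(x)//2
        L=x[np.argmin(w[:m])]; Rr=x[m+np.argmax(w[m:])]; out.append((L,Rr,at(d,(L+Rr)/2,v,.0614)))
    return out
E
python3 - <<'E'
from h import *
import pickle
d=pickle.load(open("w6.pkl","rb"))
print("C",at(d,152,80,.0614),at(d,140,150,.0614))
print(delta([.58,.046,.2],94))
E
```

```text
C [ 0.4883 -0.1815  0.0614] [ 0.5514 -0.1921  0.0614]
[-0.0006, -0.0004, 0.0175, -0.0105, 0.1332, -0.0047]
```

Call:
step_arm([
  [[0, 0, 0.018, -0.004, 0.045, 0, 75], [0, 0, 0.018, -0.008, 0.09, 0, 75], [0, 0, 0.018, -0.01, 0.132, 0, 75], [0, 0, 0.018, -0.01, 0.132, 0, 75], [0, 0, 0.018, -0.01, 0.132, 0, 75]],
])

```text
time: 36.08
ee_pos: [0.5799, 0.0449, 0.1956]
eef_rot: [-0.035, 0.999, -0.0, 0.0]
ft_force: [-0.4, -0.5, -0.4]
width: 0.0653
grip_force: 0.0
```

```bash
python3 - <<'E'
from h import *
import pickle
s=readout.read_state(); print(s["ee_pos"])
d=cam("wrist"); pickle.dump(d,open("w7.pkl","wb"))
a=pix(d,[.4419,.0433,.0614]);b=pix(d,[.5777,.0495,.0614]); print(a,b)
rows=[90,100,110,120,130,140]; u=[a[0]+(b[0]-a[0])*(v-a[1])/(b[1]-a[1]) for v in rows]
for v,o in zip(rows,axis(d,u,rows,half=24)): print(v,o)
g=cv2.cvtColor(d["img"],cv2.COLOR_RGB2GRAY)
for v in (100,140): print(g[v,int(a[0])-35:int(a[0])+35].tolist())
print(g[20:60,int(a[0])].tolist(),g[180:220,int(b[0])].tolist())
E
```

```text
[0.57990665 0.04488315 0.19561347]
(np.float64(260.1024695473448), np.float64(35.43572482387867)) (np.float64(255.52670032091325), np.float64(189.12427967835862))
90 (np.int64(243), np.int64(273), array([0.4863, 0.0449, 0.0614]))
100 (np.int64(243), np.int64(273), array([0.4949, 0.0456, 0.0614]))
110 (np.int64(243), np.int64(273), array([0.5036, 0.0462, 0.0614]))
120 (np.int64(243), np.int64(273), array([0.5124, 0.0469, 0.0614]))
130 (np.int64(243), np.int64(272), array([0.5214, 0.0471, 0.0614]))
140 (np.int64(243), np.int64(272), array([0.5305, 0.0478, 0.0614]))
[224, 186, 118, 116, 132, 117, 90, 93, 92, 90, 91, 91, 90, 88, 89, 89, 89, 91, 90, 85, 81, 89, 94, 100, 104, 104, 106, 110, 112, 113, 115, 120, 124, 128, 130, 133, 130, 127, 129, 127, 125, 122, 119, 117, 114, 113, 110, 104, 117, 130, 131, 129, 131, 131, 132, 130, 131, 132, 131, 130, 129, 128, 187, 225, 223, 220, 218, 221, 223, 222]
[223, 187, 135, 124, 125, 117, 90, 93, 94, 93, 93, 93, 92, 91, 92, 91, 92, 92, 92, 87, 88, 96, 99, 103, 108, 109, 111, 114, 117, 117, 121, 125, 127, 130, 131, 131, 130, 131, 133, 130, 128, 125, 123, 122, 121, 119, 115, 125, 135, 135, 136, 138, 137, 137, 138, 139, 140, 141, 139, 134, 162, 209, 222, 219, 215, 216, 220, 220, 220, 220]
[247, 130, 131, 134, 135, 135, 133, 136, 134, 134, 135, 134, 136, 132, 134, 132, 132, 132, 133, 132, 133, 132, 132, 131, 131, 132, 132, 132, 133, 132, 131, 132, 131, 132, 132, 132, 132, 131, 132, 131] [86, 87, 88, 89, 88, 86, 89, 88, 85, 85, 86, 85, 86, 86, 87, 86, 87, 98, 136, 135, 135, 134, 132, 133, 133, 135, 134, 133, 134, 136, 138, 136, 136, 136, 137, 137, 134, 135, 135, 136]
```

```bash
cat >> h.py <<'E'
def pose(P,ay,tilt,L,lift=0):
    """TCP pos so pin axis pt P lies L ahead of TCP, yaw ay+90"""
    a=np.deg2rad(ay+90); y=np.array([np.cos(a),np.sin(a),0]); t=np.deg2rad(tilt)
    return np.array(P)+L*(np.cos(t)*np.array([0,0,1])-np.sin(t)*y)+[0,0,lift]
def row(P,ay,tilt,L,lift=0,s=None): 
    q=delta(pose(P,ay,tilt,L,lift),ay+90,tilt,s); return [round(v,3) for v in q[:3]]+[round(v,4) for v in q[3:]]
A=([.509,.0468,.0614],3.8); 
E
python3 - <<'E'
from h import *
print(row(*A,25,.07)); print(readout.read_state()["joint_positions"])
E
```

```text
[-0.437, -0.0, 0.003, 0.0707, -0.0224, 0.0708]
[-0.56755317  0.28290524  0.49399421  1.6702207  -0.1405268   1.22380887
  1.59763859]
```

Call:
step_arm([
  [[-0.12, 0, 0, 0.03, -0.006, 0.01, 52], [-0.25, 0, 0, 0.06, -0.012, 0.03, 52], [-0.37, 0, 0, 0.071, -0.022, 0.05, 52], [-0.437, 0, 0.003, 0.071, -0.022, 0.071, 52], [-0.437, 0, 0.003, 0.071, -0.022, 0.071, 52], [-0.437, 0, 0.003, 0.071, -0.022, 0.071, 52], [-0.437, 0, 0.003, 0.071, -0.022, 0.071, 52]],
])

```text
time: 37.0
ee_pos: [0.5113, 0.0205, 0.1256]
eef_rot: [-0.035, 0.976, 0.216, -0.007]
ft_force: [-0.8, 0.6, -0.2]
width: 0.0451
grip_force: 0.0
```

```bash
python3 - <<'E'
from h import *
s=readout.read_state(); print(s["ee_pos"],pose(*A,25,.07),s["joint_positions"].round(2))
print(row(*A,25,.07)); print(row(*A,25,.006))
E
```

```text
[0.51126866 0.02050082 0.1256309 ] [0.5109606  0.01728176 0.12484155] [-0.29  0.29  0.49  1.89 -0.61  1.19  2.12]
[-0.0, -0.001, 0.004, 0.0005, -0.0032, -0.0006]
[-0.0, -0.001, 0.004, 0.0005, -0.0032, 0.0634]
```

Call:
step_arm([
  [[0, 0, 0.004, 0, -0.002, 0.03, 52], [0, 0, 0.004, 0, -0.002, 0.055, 52], [0, 0, 0.004, 0, -0.002, 0.063, 52], [0, 0, 0.004, 0, -0.002, 0.063, 52], [0, 0, 0.004, 0, -0.002, 0.063, 52]],
])

```text
time: 37.62
ee_pos: [0.5096, 0.0443, 0.0677]
eef_rot: [-0.032, 0.976, 0.217, -0.007]
ft_force: [0.7, 0.3, 0.8]
width: 0.0448
grip_force: 0.0
```

```bash
cat > cyc.py <<'E'
import sys
from h import *
import h
P,ay=getattr(h,sys.argv[1]); t0,t1=float(sys.argv[2]),float(sys.argv[3]); L=.006
s=readout.read_state(); print("now",s["ee_pos"].round(4),"width",round(s["width"],4),"J",s["joint_positions"].round(2).tolist())
print("err here",row(P,ay,t0,L))
n=int(np.ceil(abs(t1-t0)/10)); 
for i in range(n+1):
    t=t0+(t1-t0)*i/n; print(round(t),row(P,ay,t,L,.003))
print("down",row(P,ay,t1,L)); print("retreat",row(P,ay,t1,.07))
E
python3 cyc.py A 25 -35
```

```text
now [0.5096 0.0443 0.0677] width 0.0448 J [-0.3, 0.36, 0.45, 1.95, -0.68, 1.07, 2.17]
err here [0.0, -0.0, -0.001, 0.0004, -0.0004, 0.0007]
25 [0.0, -0.0, -0.001, 0.0005, 0.0009, -0.002]
15 [0.175, -0.0, -0.001, 0.0005, 0.0019, -0.0019]
5 [0.349, -0.0, -0.001, 0.0005, 0.003, -0.0016]
-5 [0.524, -0.001, -0.001, 0.0005, 0.0039, -0.0012]
-15 [0.699, -0.001, -0.001, 0.0005, 0.0048, -0.0006]
-25 [0.873, -0.001, -0.001, 0.0005, 0.0055, 0.0002]
-35 [1.048, -0.001, -0.001, 0.0005, 0.0061, 0.001]
down [1.048, -0.001, -0.001, 0.0005, 0.0048, 0.0037]
retreat [1.048, -0.001, -0.001, 0.0005, 0.0603, -0.0282]
```

Call:
step_arm([
  [[0, 0, 0, 0, 0, 0.001, 30], [0, 0, 0, 0, 0, 0.001, 20], [0, 0, 0, 0, 0, 0.001, 20], [0, 0, 0, 0, 0, 0.001, 20], [0, 0, 0, 0, 0.001, -0.002, 20], [0.175, 0, 0, 0, 0.002, -0.002, 20], [0.349, 0, 0, 0, 0.003, -0.0015, 20], [0.524, 0, 0, 0, 0.004, -0.001, 20], [0.699, 0, 0, 0, 0.005, -0.0005, 20], [0.873, 0, 0, 0, 0.0055, 0, 20], [1.048, 0, 0, 0, 0.006, 0.001, 20], [1.048, 0, 0, 0, 0.006, 0.001, 20], [1.048, 0, 0, 0, 0.006, 0.001, 20], [1.048, 0, 0, 0, 0.005, 0.0035, 20], [1.048, 0, 0, 0, 0.005, 0.0035, 20]],
], squeeze=35)

```text
time: 39.5
ee_pos: [0.5085, 0.0502, 0.066]
eef_rot: [-0.031, 0.953, -0.3, 0.009]
ft_force: [-2.3, 0.2, 1.7]
width: 0.0254
grip_force: 34.9
```

```bash
python3 cyc.py A -35 25; python3 -c "
from h import *
s=readout.read_state(); print(s['ft_force'],R.from_quat(s['eef_rot']).as_matrix()[:,2])"
```

```text
now [0.5085 0.0502 0.066 ] width 0.0254 J [-1.04, 0.5, 0.62, 1.91, 0.32, 1.09, 1.0]
err here [0.001, -0.003, -0.001, -0.0003, -0.0002, -0.0003]
-35 [0.001, -0.003, -0.001, -0.0003, -0.0019, -0.0027]
-25 [-0.173, -0.003, -0.001, -0.0003, -0.003, -0.0026]
-15 [-0.348, -0.003, -0.001, -0.0003, -0.004, -0.0024]
-5 [-0.522, -0.003, -0.001, -0.0003, -0.0049, -0.0019]
5 [-0.697, -0.003, -0.002, -0.0003, -0.0058, -0.0013]
15 [-0.871, -0.003, -0.002, -0.0003, -0.0065, -0.0006]
25 [-1.046, -0.002, -0.002, -0.0003, -0.0071, 0.0003]
down [-1.046, -0.002, -0.002, -0.0003, -0.0054, 0.0027]
retreat [-1.046, -0.002, -0.002, -0.0003, -0.0608, -0.0293]
[-2.31651486  0.23663361  1.72972972] [ 0.0349268  -0.57143864 -0.81990121]
```

Call:
step_arm([
  [[0, 0, 0, 0, 0, 0, 40], [0, 0, 0, 0, 0, 0, 52], [0, 0, 0, 0, 0, 0, 52], [0, 0, 0, 0, 0, -0.03, 52], [0, 0, 0, 0, 0, -0.064, 52], [-0.17, -0.003, 0, 0, -0.013, -0.063, 52], [-0.35, -0.003, 0, 0, -0.025, -0.06, 52], [-0.52, -0.003, 0, 0, -0.037, -0.054, 52], [-0.7, -0.003, 0, 0, -0.047, -0.046, 52], [-0.87, -0.003, 0, 0, -0.055, -0.037, 52], [-1.046, -0.002, -0.002, 0, -0.061, -0.029, 52], [-1.046, -0.002, -0.002, 0, -0.061, -0.029, 52], [-1.046, -0.002, -0.002, 0, -0.061, -0.029, 52], [-1.046, -0.002, -0.002, 0, -0.035, -0.015, 52], [-1.046, -0.002, -0.002, 0, -0.0055, 0.003, 52], [-1.046, -0.002, -0.002, 0, -0.0055, 0.003, 52], [-1.046, -0.002, -0.002, 0, -0.0055, 0.003, 52]],
])

```text
time: 41.62
ee_pos: [0.5095, 0.045, 0.0675]
eef_rot: [-0.034, 0.976, 0.215, -0.007]
ft_force: [0.6, -0.5, -0.7]
width: 0.0452
grip_force: 0.0
```

```bash
python3 cyc.py A 25 -35
```

```text
now [0.5095 0.045  0.0675] width 0.0452 J [-0.4, 0.38, 0.58, 1.95, -0.72, 1.1, 2.21]
err here [-0.002, -0.001, 0.003, 0.0003, -0.0009, 0.0003]
25 [-0.002, -0.001, 0.003, 0.0003, 0.0004, -0.0024]
15 [0.173, -0.0, 0.003, 0.0003, 0.0014, -0.0023]
5 [0.347, -0.0, 0.003, 0.0003, 0.0024, -0.0021]
-5 [0.522, 0.0, 0.003, 0.0003, 0.0034, -0.0016]
-15 [0.696, 0.0, 0.003, 0.0003, 0.0042, -0.001]
-25 [0.871, 0.001, 0.003, 0.0003, 0.005, -0.0003]
-35 [1.045, 0.001, 0.003, 0.0003, 0.0056, 0.0006]
down [1.045, 0.001, 0.003, 0.0003, 0.0043, 0.0033]
retreat [1.045, 0.001, 0.003, 0.0002, 0.0597, -0.0288]
```

Call:
step_arm([
  [[0, 0, 0.003, 0, -0.001, 0.0005, 30], [0, 0, 0.003, 0, -0.001, 0.0005, 20], [0, 0, 0.003, 0, -0.001, 0.0005, 20], [0, 0, 0.003, 0, -0.001, 0.0005, 20], [0, 0, 0.003, 0, 0.0005, -0.0024, 20], [0.175, 0, 0.003, 0, 0.0015, -0.0023, 20], [0.349, 0, 0.003, 0, 0.0025, -0.002, 20], [0.524, 0, 0.003, 0, 0.0035, -0.0015, 20], [0.699, 0, 0.003, 0, 0.0042, -0.001, 20], [0.873, 0, 0.003, 0, 0.005, 0, 20], [1.046, 0, 0.003, 0, 0.0055, 0.0006, 20], [1.046, 0, 0.003, 0, 0.0055, 0.0006, 20], [1.046, 0, 0.003, 0, 0.0055, 0.0006, 20], [1.046, 0, 0.003, 0, 0.0043, 0.0033, 20], [1.046, 0, 0.003, 0, 0.0043, 0.0033, 20]],
], squeeze=35)

```text
time: 43.5
ee_pos: [0.5086, 0.0499, 0.067]
eef_rot: [-0.03, 0.954, -0.299, 0.009]
ft_force: [-12.3, 9.4, 24.2]
width: 0.0251
grip_force: 34.9
```

```bash
python3 -c "
from h import *
s=readout.read_state(); print(s['ee_pos'],s['width']); print(row(*A,-35,.07),row(*A,0,.1),delta([.565,.0,.2],93.8))"
```

```text
[0.50864135 0.04991486 0.0670105 ] 0.025065042702192546
[0.003, -0.003, -0.003, 0.0, 0.0008, -0.0636] [-0.608, -0.002, -0.004, -0.0001, -0.0565, -0.0757] [-0.6081, -0.0015, -0.0037, -0.0531, -0.1198, -0.0787]
```

Call:
step_arm([
  [[0, 0, 0, 0, 0, 0, 40], [0, 0, 0, 0, 0, 0, 52], [0, 0, 0, 0, 0, 0, 52], [0, 0, 0, 0, 0, -0.03, 52], [0, 0, 0, 0, 0, -0.064, 52], [-0.17, 0, 0, -0.01, -0.03, -0.07, 52], [-0.35, 0, 0, -0.02, -0.06, -0.075, 52], [-0.52, 0, 0, -0.04, -0.09, -0.079, 52], [-0.608, 0, -0.003, -0.053, -0.12, -0.079, 60], [-0.608, 0, -0.003, -0.053, -0.12, -0.079, 60], [-0.608, 0, -0.003, -0.053, -0.12, -0.079, 60]],
])

```text
time: 44.88
ee_pos: [0.5645, 0.0005, 0.1981]
eef_rot: [-0.034, 0.999, -0.002, -0.001]
ft_force: [0.1, 0.8, 0.5]
width: 0.0518
grip_force: 0.0
```

```bash
python3 - <<'E'
from h import *
import pickle
s=readout.read_state(); print(s["ee_pos"])
d=cam("wrist"); pickle.dump(d,open("w8.pkl","wb")); im=d["img"]
h=cv2.cvtColor(im,cv2.COLOR_RGB2HSV)
m=((h[...,0]>15)&(h[...,0]<35)&(h[...,1]>90)).astype(np.uint8); m[212:]=0
n,l,st,ce=cv2.connectedComponentsWithStats(m)
for i in range(1,n):
    if st[i][4]>3: print(st[i],ce[i].round(1),at(d,*ce[i],.0614))
v=im[:216,100:]; v=cv2.resize(v,(800,420)); cv2.imwrite("pics/w8.png",v[...,::-1])
E
```

```text
[5.64523056e-01 5.45017481e-04 1.98084290e-01]
[150  47   9  23 153] [154.   58.7] [ 0.4504 -0.0936  0.0614]
[288 197  14  15 187] [294.5 204.6] [0.5758 0.0448 0.0614]
```

View pics/w8.png

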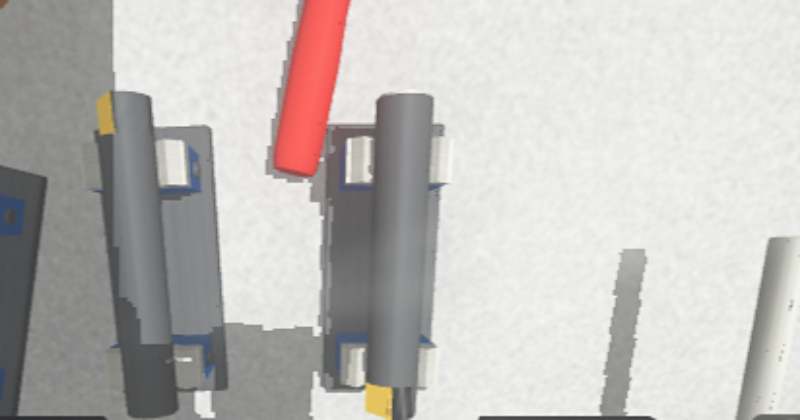

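```bash
python3 - <<'E'
from h import *
import pickle
from scipy.optimize import least_squares
w6=pickle.load(open("w6.pkl","rb")); w8=pickle.load(open("w8.pkl","rb"))
# axis of B
p0=np.array([.581,-.0712,.0614]); p1=np.array([.466,-.0833,.0614])
def edge(d,u,v,p0,p1):
    # ray -> 2D cross section (a toward -y side, b up): return point & dir
    ax=(p0-p1)/np.linalg.norm(p0-p1); b=np.array([0,0,1.]); a=np.cross(ax,b); a=a if a[1]<0 else -a
    o,r=ray(d,u,v); o=o-p1; return np.array([o@a,o@b])*1e3,np.array([r@a,r@b])/np.linalg.norm([r@a,r@b])
def dist(e,q): return (q-e[0])[0]*e[1][1]-(q-e[0])[1]*e[1][0]
def mask(d,box):
    h=cv2.cvtColor(d["img"],cv2.COLOR_RGB2HSV); m=((h[...,0]>15)&(h[...,0]<35)&(h[...,1]>90)); x0,y0,w,hh=box
    out=[]
    for v in range(y0+hh//3,y0+2*hh//3+1):
        c=np.where(m[v,x0:x0+w])[0]+x0; out.append((c.min()-.5,c.max()+.5,v))
    return np.mean(out,0)
def LR(d,box,p0,p1):
    l,rr,v=mask(d,box); return edge(d,l,v,p0,p1),edge(d,rr,v,p0,p1)
B6=LR(w6,(249,31,14,25),p0,p1); B8=LR(w8,(150,47,9,23),p0,p1)
a0,a1=np.array([.5777,.0512,.0614]),np.array([.4419,.0423,.0614])
A8=LR(w8,(288,197,14,15),a0,a1)
for n,e in [("B6",B6),("B8",B8),("A8",A8)]:
    for s_,k in zip("LR",e): 
        t=-k[0][1]/k[1][1]; print(n,s_,"a at axis height",(k[0]+t*k[1])[0].round(2),"dir",k[1].round(3))
print("A axis px",pix(w8,[.5777,.0512,.0614]),"near end",pix(w8,[.45,.0428,.0614]))
g=cv2.cvtColor(w8["img"],cv2.COLOR_RGB2GRAY)
for v in (60,110,150,190,203,208): print(v,g[v,280:325].tolist())
E
```

```text
B6 L a at axis height 12.78 dir [-0.001 -1.   ]
B6 R a at axis height 1.54 dir [-0.042 -0.999]
B8 L a at axis height 12.09 dir [ 0.302 -0.953]
B8 R a at axis height 5.39 dir [ 0.281 -0.96 ]
A8 L a at axis height 12.73 dir [-0.133 -0.991]
A8 R a at axis height -0.73 dir [-0.18  -0.984]
A axis px (np.float64(300.6601657406253), np.float64(206.89484951734937)) near end (np.float64(306.9912931639033), np.float64(69.25131778495353))
60 [232, 232, 231, 230, 228, 225, 226, 228, 227, 227, 227, 229, 220, 155, 86, 97, 102, 107, 112, 114, 115, 120, 124, 126, 128, 132, 133, 140, 145, 147, 150, 150, 147, 145, 144, 141, 138, 137, 137, 136, 131, 124, 153, 219, 235]
110 [98, 99, 98, 97, 98, 97, 95, 98, 96, 94, 94, 88, 85, 91, 94, 100, 104, 109, 111, 116, 120, 121, 123, 127, 133, 139, 143, 143, 146, 143, 144, 141, 138, 137, 135, 135, 134, 130, 129, 127, 136, 146, 147, 145, 146]
150 [116, 116, 115, 115, 113, 114, 115, 116, 115, 112, 109, 110, 113, 116, 119, 122, 124, 127, 128, 132, 134, 135, 138, 142, 147, 147, 149, 150, 148, 148, 148, 145, 144, 142, 143, 141, 138, 140, 149, 152, 154, 151, 146, 199, 232]
190 [194, 193, 190, 201, 223, 231, 200, 143, 122, 90, 89, 95, 101, 105, 108, 112, 117, 120, 123, 126, 127, 134, 139, 139, 140, 141, 139, 137, 137, 134, 134, 130, 128, 125, 119, 164, 197, 193, 191, 209, 228, 231, 229, 233, 240]
203 [230, 230, 230, 230, 229, 230, 231, 228, 210, 192, 192, 193, 195, 193, 194, 195, 195, 192, 194, 194, 209, 189, 108, 85, 93, 110, 127, 127, 111, 101, 93, 101, 123, 119, 191, 235, 232, 232, 233, 231, 232, 234, 233, 233, 236]
208 [233, 233, 232, 230, 228, 228, 232, 226, 203, 193, 194, 194, 194, 194, 195, 193, 194, 194, 195, 180, 197, 179, 81, 84, 98, 108, 112, 127, 122, 105, 97, 96, 113, 132, 201, 233, 231, 232, 235, 235, 233, 234, 235, 231, 227]
```

```bash
python3 - <<'E'
from h import *
print(row(*A,25,.07)); print(row(*A,25,.006))
E
```

```text
[-0.44, -0.003, 0.002, 0.052, 0.0197, 0.0731]
[-0.44, -0.003, 0.002, 0.0518, 0.0469, 0.131]
```

Call:
step_arm([
  [[-0.15, 0, 0, 0.026, 0.01, 0.02, 52], [-0.3, 0, 0, 0.052, 0.02, 0.04, 52], [-0.44, 0, 0.002, 0.052, 0.02, 0.073, 52], [-0.44, -0.003, 0.002, 0.052, 0.02, 0.073, 52], [-0.44, -0.003, 0.002, 0.052, 0.02, 0.073, 52], [-0.44, -0.003, 0.002, 0.052, 0.033, 0.1, 52], [-0.44, -0.003, 0.002, 0.052, 0.047, 0.13, 52], [-0.44, -0.003, 0.002, 0.052, 0.047, 0.13, 52], [-0.44, -0.003, 0.002, 0.052, 0.047, 0.13, 52]],
])

```text
time: 46.05
ee_pos: [0.5106, 0.0438, 0.0703]
eef_rot: [-0.033, 0.976, 0.216, -0.006]
ft_force: [-0.2, -0.3, 0.3]
width: 0.0454
grip_force: 0.0
```

```bash
python3 cyc.py A 25 -28
```

```text
now [0.5106 0.0438 0.0703] width 0.0454 J [-0.5, 0.41, 0.7, 1.96, -0.77, 1.13, 2.25]
err here [-0.0, 0.003, 0.002, 0.0015, -0.0009, 0.0034]
25 [-0.0, 0.003, 0.002, 0.0014, 0.0003, 0.0006]
16 [0.154, 0.003, 0.002, 0.0014, 0.0013, 0.0007]
7 [0.308, 0.003, 0.001, 0.0014, 0.0022, 0.0009]
-2 [0.463, 0.003, 0.001, 0.0014, 0.003, 0.0013]
-10 [0.617, 0.003, 0.001, 0.0014, 0.0038, 0.0017]
-19 [0.771, 0.003, 0.001, 0.0014, 0.0045, 0.0023]
-28 [0.925, 0.003, 0.0, 0.0014, 0.0051, 0.003]
down [0.925, 0.003, 0.0, 0.0015, 0.0039, 0.0057]
retreat [0.925, 0.003, 0.0, 0.0013, 0.055, -0.0328]
```

Call:
step_arm([
  [[0, 0.003, 0.002, 0.001, -0.001, 0.003, 52], [0, 0.003, 0.002, 0.001, -0.001, 0.003, 30], [0, 0.003, 0.002, 0.001, -0.001, 0.003, 20], [0, 0.003, 0.002, 0.001, -0.001, 0.003, 20], [0, 0.003, 0.002, 0.001, -0.001, 0.003, 20], [0, 0.003, 0.002, 0.001, 0.0005, 0.0005, 20], [0.154, 0.003, 0.002, 0.001, 0.0015, 0.0007, 20], [0.308, 0.003, 0.001, 0.001, 0.0022, 0.001, 20], [0.463, 0.003, 0.001, 0.001, 0.003, 0.0013, 20], [0.617, 0.003, 0.001, 0.001, 0.0038, 0.0017, 20], [0.771, 0.003, 0.001, 0.001, 0.0045, 0.0023, 20], [0.925, 0.003, 0, 0.001, 0.005, 0.003, 20], [0.925, 0.003, 0, 0.001, 0.005, 0.003, 20], [0.925, 0.003, 0, 0.001, 0.005, 0.003, 20], [0.925, 0.003, 0, 0.001, 0.004, 0.0055, 20], [0.925, 0.003, 0, 0.001, 0.004, 0.0055, 20]],
], squeeze=35)

```text
time: 48.05
ee_pos: [0.5085, 0.0494, 0.0668]
eef_rot: [-0.031, 0.97, -0.24, 0.007]
ft_force: [-11.5, 9.9, 23.2]
width: 0.0252
grip_force: 34.9
```

```bash
python3 -c "
from h import *
s=readout.read_state(); print(s['ee_pos'],s['width'],s['ft_force']); print(row(*A,-28,.006),delta([.60,.048,.16],93.8))"
```

```text
[0.50847098 0.04938833 0.06680394] 0.02515212723741681 [-11.50048968   9.88785796  23.21851457]
[0.004, -0.003, -0.002, -0.0004, 0.0002, 0.0] [-0.4845, -0.0028, -0.0029, -0.0911, -0.0498, -0.0793]
```

Call:
step_arm([
  [[0, 0, 0, 0, 0, 0, 40], [0, 0, 0, 0, 0, 0, 52], [0, 0, 0, 0, 0, 0, 52], [0, 0, 0, 0, 0, -0.03, 52], [0, 0, 0, 0, 0, -0.064, 52], [-0.17, 0, 0, -0.03, -0.02, -0.07, 52], [-0.35, 0, 0, -0.06, -0.035, -0.07, 52], [-0.484, -0.003, -0.003, -0.091, -0.04, -0.062, 52], [-0.484, -0.003, -0.003, -0.091, -0.04, -0.062, 52], [-0.484, -0.003, -0.003, -0.091, -0.04, -0.062, 52], [-0.484, -0.003, -0.003, -0.091, -0.04, -0.062, 52]],
])

```text
time: 49.42
ee_pos: [0.5991, 0.0508, 0.1383]
eef_rot: [-0.036, 0.999, -0.002, -0.0]
ft_force: [-0.1, 0.5, 0.1]
width: 0.0454
grip_force: 0.0
```

```bash
cat >> h.py <<'E'
def flat(d,box,p0,p1):
    """angles (deg, toward -y) of left/right yellow edges on r=13mm cylinder and axis silhouette check"""
    p0,p1=np.array(p0),np.array(p1); ax=(p0-p1)/np.linalg.norm(p0-p1); b=np.array([0,0,1.]); a=np.cross(ax,b); a=a if a[1]<0 else -a
    h=cv2.cvtColor(d["img"],cv2.COLOR_RGB2HSV); m=((h[...,0]>15)&(h[...,0]<35)&(h[...,1]>90)); x0,y0,w,hh=box; out=[]
    for v in range(y0+hh//4,y0+3*hh//4+1):
        c=np.where(m[v,x0:x0+w])[0]+x0; o_=[]
        for u in (c.min()-.5,c.max()+.5):
            o,r=ray(d,u,v); o=(o-p1)*1e3; q=np.array([o@a,o@b]); k=np.array([r@a,r@b]); A_=k@k;B_=q@k;C_=q@q-169; D=max(B_*B_-A_*C_,0)
            e=q+k*(-B_-D**.5)/A_; o_.append(np.degrees(np.arctan2(e[0],e[1])))
        out.append(o_)
    return np.mean(out,0).round(1)
def yel(d,vmax=214):
    h=cv2.cvtColor(d["img"],cv2.COLOR_RGB2HSV)
    m=((h[...,0]>15)&(h[...,0]<35)&(h[...,1]>90)).astype(np.uint8); m[vmax:]=0
    n,l,st,ce=cv2.connectedComponentsWithStats(m)
    return [(st[i][:4].tolist(),st[i][4],at(d,*ce[i],.0614)) for i in range(1,n) if st[i][4]>15]
E
python3 - <<'E'
from h import *
import pickle
s=readout.read_state(); print(s["ee_pos"])
d=cam("wrist"); pickle.dump(d,open("w9.pkl","wb"))
for y in yel(d): print(y)
g=cv2.cvtColor(d["img"],cv2.COLOR_RGB2GRAY)
u=pix(d,[.5512,.0494,.0614]); print(u, pix(d,[.584,.0516,.0614]))
for v in (100,120,140,160): print(v,g[v,235:285].tolist())
E
```

```text
[0.59907285 0.05081243 0.13826114]
([240, 169, 27, 23], np.int32(597), array([0.5769, 0.0507, 0.0614]))
(np.float64(253.8311503319155), np.float64(146.25265346411226)) (np.float64(253.4883300692955), np.float64(189.29854344371233))
100 [93, 90, 86, 89, 94, 99, 103, 102, 108, 109, 113, 116, 121, 121, 124, 123, 123, 127, 132, 133, 134, 137, 138, 136, 133, 131, 130, 131, 129, 126, 125, 124, 125, 125, 121, 117, 111, 108, 123, 134, 133, 136, 135, 137, 137, 136, 135, 134, 135, 138]
120 [95, 93, 86, 90, 97, 98, 103, 106, 107, 109, 114, 117, 121, 124, 123, 124, 124, 128, 132, 133, 134, 137, 139, 135, 132, 132, 132, 131, 130, 127, 126, 125, 128, 124, 121, 115, 107, 113, 128, 135, 137, 137, 137, 139, 138, 135, 136, 138, 139, 139]
140 [94, 92, 93, 95, 100, 105, 106, 108, 111, 114, 118, 120, 126, 127, 126, 128, 131, 133, 135, 136, 137, 140, 142, 138, 136, 137, 137, 136, 133, 132, 132, 134, 134, 129, 128, 123, 121, 132, 142, 142, 144, 146, 146, 147, 146, 145, 145, 147, 148, 147]
160 [144, 143, 123, 109, 116, 119, 122, 121, 124, 128, 129, 131, 136, 135, 136, 135, 137, 140, 142, 141, 144, 145, 145, 143, 141, 144, 142, 141, 141, 140, 139, 138, 139, 135, 131, 123, 146, 180, 189, 188, 187, 187, 203, 220, 223, 223, 224, 224, 223, 231]
```

```bash
cat >> h.py <<'E'
def sub(line,x0,thr):  # subpixel crossings of thr
    s=line-thr; i=np.where(s[:-1]*s[1:]<0)[0]; return x0+i+s[i]/(s[i]-s[i+1])
def yedge(d,box):
    x0,y0,w,hh=box; im=d["img"].astype(float); sat=im[...,0]-im[...,2]; out=[]
    for v in range(y0+hh//4,y0+3*hh//4+1):
        L=sat[v,x0-5:x0+w+5]; c=sub(L,x0-5,L[8:-8].mean()/2); out.append((v,c.min(),c.max()))
    out=np.array(out); return out.mean(0)
E
python3 - <<'E'
from h import *
import pickle
d=pickle.load(open("w9.pkl","rb")); print(yedge(d,(240,169,27,23)))
g=cv2.cvtColor(d["img"],cv2.COLOR_RGB2GRAY)
print(g[162:170,232:278])
E
```

```text
[180.         239.97384913 266.30501545]
[[226 226 197 149 145 121 108 114 119 120 122 122 127 129 131 134 134 134
  135 137 140 142 142 144 145 143 143 141 142 142 141 138 138 138 137 137
  133 129 124 146 182 194 194 192 192 207]
 [225 224 226 231 194 119 107 114 116 120 122 123 126 126 131 133 134 134
  135 137 140 140 142 142 144 145 141 140 141 142 142 139 137 138 138 135
  132 130 120 144 181 191 190 191 191 209]
 [225 223 224 228 193 117 106 112 116 119 120 122 125 127 130 133 134 135
  134 135 140 140 140 144 143 144 142 140 141 139 139 140 136 135 137 135
  130 129 120 163 196 194 192 191 188 206]
 [224 222 224 226 188 117 106 110 116 118 119 121 123 126 129 130 133 131
  133 135 140 141 139 141 142 143 141 139 141 140 139 138 134 136 137 135
  132 127 117 159 194 191 190 190 189 214]
 [223 222 222 225 189 114 104 110 114 119 118 121 122 127 128 132 131 132
  132 133 137 138 139 142 143 142 140 138 139 138 137 135 135 134 133 134
  128 125 117 158 192 189 190 188 186 210]
 [223 222 220 224 188 113 103 108 111 112 114 118 119 123 127 128 132 132
  131 133 136 138 140 140 142 141 139 138 136 137 137 136 133 134 134 133
  128 124 116 157 189 188 188 188 187 210]
 [221 219 220 224 186 113 101 110 119 127 125 123 121 122 125 126 127 129
  130 131 133 133 137 139 139 139 136 135 135 134 133 131 133 134 134 131
  128 121 105 152 188 185 185 187 185 208]
 [225 226 227 232 194 111  99 114 211 241 241 234 213 188 187 148 151 151
  151 148 145 146 148 150 151 151 148 151 156 156 156 158 196 220 175  92
   93 103 102 155 194 190 190 188 186 208]]
```

```bash
python3 - <<'E'
from h import *
import pickle
d=pickle.load(open("w8.pkl","rb"))
f=lambda x,y,z: at(d,100+x*412/800,y*216/420,z)[0]
print("A blocks",f(355,137,.0607),f(350,387,.0607),"pin",f(405,94,.066),f(400,418,.066))
print("B blocks",f(172,138,.0607),f(188,388,.0607),"pin",f(130,93,.066),f(150,416,.066))
d6=pickle.load(open("w6.pkl","rb")); k=1.5625
f=lambda x,y,z: at(d6,x/k,y/k,z)
print("C blocks",f(283,128,.0607),f(245,318,.0607),"pin",f(244,87,.066),f(205,328,.066), "yel",[ (y) for y in yel(d6)])
print("Cflat",flat(d6,(119,197,6,17),[.5514,-.1921,.0614],[.4883,-.1815,.0614]))
C=([.541,-.1903,.0614],-9.5)
print(delta([.625,-.185,.2],93.8-0))
E
```

```text
A blocks 0.4523 0.5712 pin 0.434 0.5843
B blocks 0.4584 0.5774 pin 0.4418 0.592
C blocks [ 0.4874 -0.1558  0.0607] [ 0.6026 -0.1758  0.0607] pin [ 0.4688 -0.1766  0.066 ] [ 0.6098 -0.1989  0.066 ] yel [([249, 31, 14, 25], np.int32(269), array([ 0.4502, -0.0921,  0.0614])), ([0, 33, 17, 39], np.int32(490), array([ 0.4777, -0.3082,  0.0614])), ([0, 109, 27, 32], np.int32(785), array([ 0.5391, -0.3098,  0.0614])), ([119, 197, 6, 17], np.int32(58), array([ 0.6066, -0.2101,  0.0614]))]
Cflat [29.   9.3]
[-0.0039, -0.0001, 0.0055, -0.0089, -0.2374, -0.0607]
```

```bash
cat >> h.py <<'E'
B=([.517,-.0779,.0614],6.0); C=([.541,-.1903,.0614],-9.5)
E
sed -i 's/L=.006/L=.009/' cyc.py
python3 - <<'E'
from h import *
print(row(*B,20,.08)); print(row(*B,20,.009))
E
```

```text
[-0.353, 0.006, -0.033, 0.0903, -0.1499, 0.0024]
[-0.353, 0.006, -0.033, 0.0911, -0.1254, 0.069]
```

Call:
step_arm([
  [[0, 0, -0.01, 0.02, -0.04, -0.01, 52], [-0.1, 0, -0.02, 0.045, -0.08, -0.01, 52], [-0.2, 0, -0.033, 0.07, -0.12, -0.01, 52], [-0.353, 0.006, -0.033, 0.09, -0.15, 0.002, 52], [-0.353, 0.006, -0.033, 0.09, -0.15, 0.002, 52], [-0.353, 0.006, -0.033, 0.09, -0.15, 0.002, 52], [-0.353, 0.006, -0.033, 0.091, -0.137, 0.04, 52], [-0.353, 0.006, -0.033, 0.091, -0.125, 0.068, 52], [-0.353, 0.006, -0.033, 0.091, -0.125, 0.068, 52], [-0.353, 0.006, -0.033, 0.091, -0.125, 0.068, 52], [-0.353, 0.006, -0.033, 0.091, -0.125, 0.068, 52]],
])

```text
time: 50.85
ee_pos: [0.5184, -0.0824, 0.0723]
eef_rot: [-0.051, 0.984, 0.173, -0.008]
ft_force: [0.1, 0.5, 0.2]
width: 0.0454
grip_force: 0.0
```

```bash
python3 cyc.py B 20 -20
```

```text
now [ 0.5184 -0.0824  0.0723] width 0.0454 J [-0.34, 0.48, 0.75, 1.86, -0.68, 1.2, 2.4]
err here [-0.001, 0.003, -0.001, 0.0009, 0.0006, 0.0029]
20 [-0.001, 0.003, -0.001, 0.0009, 0.0017, 0.0001]
10 [0.174, 0.003, -0.002, 0.0009, 0.0032, 0.0002]
0 [0.348, 0.003, -0.002, 0.0009, 0.0047, 0.0006]
-10 [0.523, 0.003, -0.002, 0.0009, 0.0062, 0.0013]
-20 [0.697, 0.002, -0.002, 0.0009, 0.0075, 0.0022]
down [0.697, 0.002, -0.002, 0.0009, 0.0064, 0.005]
retreat [0.697, 0.002, -0.002, 0.0008, 0.0456, -0.0418]
```

Call:
step_arm([
  [[0, 0.003, 0, 0, 0.0005, 0.002, 52], [0, 0.003, 0, 0, 0.0005, 0.002, 30], [0, 0.003, 0, 0, 0.0005, 0.002, 20], [0, 0.003, 0, 0, 0.0005, 0.002, 20], [0, 0.003, 0, 0, 0.0005, 0.002, 20], [0, 0.003, 0, 0, 0.0017, -0.0005, 20], [0.174, 0.003, 0, 0, 0.003, -0.0005, 20], [0.348, 0.003, 0, 0, 0.0045, 0, 20], [0.523, 0.003, 0, 0, 0.006, 0.0005, 20], [0.697, 0.003, 0, 0, 0.0075, 0.0015, 20], [0.697, 0.003, 0, 0, 0.0075, 0.0015, 20], [0.697, 0.003, 0, 0, 0.0075, 0.0015, 20], [0.697, 0.003, 0, 0, 0.0065, 0.004, 20], [0.697, 0.003, 0, 0, 0.0065, 0.004, 20]],
], squeeze=35)

```text
time: 52.6
ee_pos: [0.5165, -0.0752, 0.0698]
eef_rot: [-0.049, 0.984, -0.172, 0.007]
ft_force: [-6.9, 5.3, 10.5]
width: 0.0255
grip_force: 35.0
```

```bash
python3 -c "
from h import *
s=readout.read_state(); print(s['ee_pos'],s['width'],s['ft_force'],s['joint_positions'].round(2)); print(row(*B,-20,.009),delta([.53,-.078,.14],96))"
```

```text
[ 0.51654213 -0.07520907  0.06980807] 0.02545183081249821 [-6.90146623  5.33749766 10.46931618] [-1.03  0.47  1.04  2.01 -0.07  0.87  1.67]
[0.003, -0.005, -0.003, -0.0002, 0.0003, -0.0002] [-0.3461, -0.004, -0.0042, -0.0129, -0.0277, -0.0647]
```

Call:
step_arm([
  [[0, 0, 0, 0, 0, 0, 40], [0, 0, 0, 0, 0, 0, 52], [0, 0, 0, 0, 0, 0, 52], [0, 0, 0, 0, 0, -0.03, 52], [-0.17, 0, 0, -0.006, -0.014, -0.064, 52], [-0.346, -0.004, -0.004, -0.013, -0.028, -0.065, 52], [-0.346, -0.004, -0.004, -0.013, -0.028, -0.065, 52], [-0.346, -0.004, -0.004, -0.013, -0.028, -0.065, 52], [-0.346, -0.004, -0.004, -0.013, -0.028, -0.065, 52]],
])

```text
time: 53.72
ee_pos: [0.53, -0.076, 0.1394]
eef_rot: [-0.055, 0.999, -0.001, -0.0]
ft_force: [-0.2, 0.2, 0.8]
width: 0.0453
grip_force: 0.0
```

```bash
cat > lk.py <<'E'
import sys; from h import *
import pickle
d=cam("wrist"); pickle.dump(d,open(sys.argv[1]+".pkl","wb")); s=readout.read_state(); print(s["ee_pos"].round(4),s["joint_positions"].round(2))
g=cv2.cvtColor(d["img"],cv2.COLOR_RGB2GRAY)
for y in yel(d): 
    b=y[0]; print(y, "edges",yedge(d,b).round(2))
    for v in (b[1]-8,b[1]-4,b[1]+b[3]+3,b[1]+b[3]+6): 
        if 0<v<384: print(v,b[0]-12,g[v,b[0]-12:b[0]+b[2]+25].tolist())
E
python3 lk.py w10
```

```text
[ 0.53   -0.0758  0.1394] [-0.77  0.33  0.98  1.87 -0.3   1.11  2.  ]
([233, 89, 28, 26], np.int32(711), array([ 0.4511, -0.0878,  0.0614])) edges [101.5  232.85 260.51]
81 221 [236, 236, 236, 236, 237, 238, 238, 238, 239, 238, 238, 237, 236, 237, 237, 236, 236, 237, 236, 235, 235, 234, 231, 229, 230, 231, 232, 232, 234, 237, 239, 238, 236, 235, 237, 238, 239, 238, 236, 237, 237, 238, 239, 238, 236, 235, 235, 236, 238, 239, 239, 238, 238, 236, 236, 234, 237, 238, 237, 235, 233, 231, 229, 228, 229]
85 221 [237, 236, 235, 235, 237, 237, 235, 234, 236, 236, 236, 236, 237, 238, 240, 241, 239, 238, 235, 234, 235, 234, 232, 233, 233, 234, 236, 237, 237, 234, 231, 231, 233, 236, 237, 237, 235, 237, 240, 241, 242, 241, 240, 239, 236, 233, 234, 235, 235, 236, 235, 236, 235, 231, 228, 226, 227, 230, 234, 237, 239, 239, 237, 234, 234]
118 221 [189, 192, 191, 191, 187, 215, 229, 227, 228, 230, 234, 191, 100, 106, 111, 115, 118, 122, 123, 125, 128, 129, 131, 134, 138, 139, 140, 143, 146, 150, 152, 154, 152, 149, 146, 144, 141, 142, 142, 140, 138, 137, 133, 132, 131, 124, 124, 167, 195, 193, 192, 192, 190, 216, 231, 228, 228, 228, 229, 226, 239, 251, 228, 136, 177]
121 221 [191, 192, 192, 191, 189, 215, 229, 228, 228, 229, 232, 189, 98, 103, 110, 113, 116, 122, 122, 124, 127, 128, 132, 133, 138, 137, 140, 142, 144, 150, 152, 152, 151, 149, 144, 142, 140, 141, 142, 139, 138, 134, 134, 132, 129, 124, 123, 168, 196, 194, 194, 195, 192, 216, 230, 229, 228, 229, 228, 227, 238, 250, 228, 136, 172]
```

```bash
python3 - <<'E'
from h import *
print(row(*B,8,.07)); print(row(*B,8,.009))
E
```

```text
[-0.142, -0.001, 0.005, 0.0132, -0.0104, 0.0087]
[-0.142, -0.001, 0.005, 0.0131, -0.0017, 0.0691]
```

Call:
step_arm([
  [[-0.142, 0, 0.005, 0.013, -0.0104, 0.009, 52], [-0.142, 0, 0.005, 0.013, -0.0104, 0.009, 52], [-0.142, 0, 0.005, 0.013, -0.006, 0.04, 52], [-0.142, 0, 0.005, 0.013, -0.002, 0.068, 52], [-0.142, 0, 0.005, 0.013, -0.002, 0.068, 52], [-0.142, 0, 0.005, 0.013, -0.002, 0.068, 52], [-0.142, 0, 0.005, 0.013, -0.002, 0.068, 52]],
])

```text
time: 54.65
ee_pos: [0.5184, -0.0811, 0.0732]
eef_rot: [-0.051, 0.996, 0.07, -0.003]
ft_force: [0.7, 0.4, 0.3]
width: 0.0457
grip_force: 0.0
```

```bash
python3 cyc.py B 8 -7
```

```text
now [ 0.5184 -0.0811  0.0732] width 0.0457 J [-0.57, 0.43, 0.87, 1.92, -0.53, 1.06, 2.22]
err here [0.0, 0.002, -0.003, 0.001, 0.0017, 0.0032]
8 [0.0, 0.002, -0.003, 0.001, 0.0021, 0.0002]
0 [0.131, 0.002, -0.003, 0.001, 0.0033, 0.0003]
-7 [0.262, 0.002, -0.003, 0.001, 0.0044, 0.0005]
down [0.262, 0.002, -0.003, 0.001, 0.004, 0.0035]
retreat [0.262, 0.002, -0.003, 0.0009, 0.0198, -0.0554]
```

Call:
step_arm([
  [[0, 0.002, 0, 0, 0.0015, 0.002, 52], [0, 0.002, 0, 0, 0.0015, 0.002, 30], [0, 0.002, 0, 0, 0.0015, 0.002, 20], [0, 0.002, 0, 0, 0.0015, 0.002, 20], [0, 0.002, 0, 0, 0.0015, 0.002, 20], [0, 0.002, 0, 0, 0.002, -0.001, 20], [0.131, 0.002, 0, 0, 0.0033, -0.001, 20], [0.262, 0.002, 0, 0, 0.0044, -0.0005, 20], [0.262, 0.002, 0, 0, 0.0044, -0.0005, 20], [0.262, 0.002, 0, 0, 0.0044, -0.0005, 20], [0.262, 0.002, 0, 0, 0.004, 0.0025, 20], [0.262, 0.002, 0, 0, 0.004, 0.0025, 20], [0.262, 0.002, 0, 0, 0.004, 0.0025, 20]],
], squeeze=35)

```text
time: 56.28
ee_pos: [0.5172, -0.0773, 0.0707]
eef_rot: [-0.05, 0.997, -0.06, 0.002]
ft_force: [-5.0, 4.8, 9.0]
width: 0.025
grip_force: 35.0
```

```bash
python3 -c "
from h import *
s=readout.read_state(); print(s['ee_pos'],s['width'],s['ft_force']); print(row(*B,-7,.009),delta([.53,-.078,.14],96))"
```

```text
[ 0.5172079  -0.07731399  0.07069466] 0.024956582606829935 [-4.99334228  4.75920883  9.0311614 ]
[0.003, -0.002, -0.005, 0.0003, 0.0006, 0.0003] [-0.1192, -0.0021, -0.0049, -0.0125, -0.0102, -0.0686]
```

Call:
step_arm([
  [[0, 0, 0, 0, 0, 0, 40], [0, 0, 0, 0, 0, 0, 52], [0, 0, 0, 0, 0, 0, 52], [0, 0, 0, 0, 0, -0.03, 52], [-0.119, 0, 0, -0.0125, -0.01, -0.068, 52], [-0.119, -0.002, -0.005, -0.0125, -0.01, -0.068, 52], [-0.119, -0.002, -0.005, -0.0125, -0.01, -0.068, 52], [-0.119, -0.002, -0.005, -0.0125, -0.01, -0.068, 52]],
])

```text
time: 57.28
ee_pos: [0.5292, -0.0766, 0.1379]
eef_rot: [-0.054, 0.999, -0.002, -0.001]
ft_force: [-0.3, -0.1, -0.9]
width: 0.0453
grip_force: 0.0
```

```bash
python3 lk.py w11; python3 -c "
from h import *
print(delta([.60,-.195,.2],80.5))"
```

```text
[ 0.5293 -0.0766  0.1379] [-0.79  0.34  1.    1.87 -0.32  1.11  2.01]
([237, 90, 29, 26], np.int32(753), array([ 0.4506, -0.0852,  0.0614])) edges [102.5  236.39 265.57]
82 225 [236, 236, 238, 239, 240, 239, 240, 237, 237, 236, 237, 237, 237, 237, 237, 237, 236, 235, 233, 231, 233, 231, 232, 234, 234, 236, 238, 239, 238, 236, 236, 239, 239, 239, 239, 238, 238, 239, 240, 238, 239, 237, 236, 237, 239, 240, 240, 240, 238, 237, 237, 236, 235, 236, 237, 237, 235, 233, 231, 230, 229, 229, 229, 230, 235, 238]
86 225 [238, 238, 237, 235, 236, 237, 236, 237, 238, 239, 239, 240, 240, 240, 237, 234, 234, 236, 235, 232, 233, 235, 238, 238, 238, 236, 234, 232, 234, 237, 238, 238, 237, 237, 239, 241, 243, 243, 242, 241, 238, 237, 236, 235, 235, 237, 236, 236, 236, 235, 232, 228, 229, 230, 233, 236, 239, 240, 238, 236, 234, 235, 237, 237, 236, 235]
119 225 [191, 203, 222, 230, 230, 232, 237, 199, 117, 106, 114, 119, 124, 125, 127, 131, 131, 135, 137, 138, 138, 140, 143, 146, 150, 152, 155, 155, 154, 155, 157, 154, 153, 150, 147, 145, 144, 142, 142, 141, 140, 136, 129, 142, 178, 198, 196, 196, 195, 194, 218, 231, 230, 230, 230, 230, 230, 240, 252, 229, 139, 212, 242, 237, 234, 234]
122 225 [193, 203, 224, 229, 228, 229, 233, 204, 125, 104, 112, 117, 123, 125, 126, 130, 131, 133, 136, 136, 137, 139, 143, 146, 148, 151, 154, 153, 152, 152, 155, 154, 151, 149, 146, 144, 143, 141, 141, 141, 138, 134, 128, 141, 178, 199, 197, 198, 195, 199, 222, 231, 230, 229, 230, 230, 228, 243, 248, 207, 139, 207, 241, 237, 235, 233]
[-0.0035, -0.0014, 0.2734, -0.0575, -0.1255, -0.0618]
```

```bash
cat >> h.py <<'E'
def sil(d,box,sgn):
    """silhouette fit outside yellow: rows next to box on the pin side (sgn +1 below,-1 above); returns center & r at box mid row by using block rows (bright bg)"""
    g=cv2.cvtColor(d["img"],cv2.COLOR_RGB2GRAY).astype(float); x0,y0,w,hh=box; vm=y0+hh/2; pts=[]
    c0=x0+w/2
    for k in range(3,16):
        v=int(y0+hh+k) if sgn>0 else int(y0-k)
        a=g[v,int(c0)-26:int(c0)+27]; c=sub(a,int(c0)-26,162); l=c[c<c0-10]; rr=c[c>c0+10]
        if len(l) and len(rr): pts.append((v,l.max(),rr.min()))
    p=np.array(pts); L=np.polyfit(p[:,0],p[:,1],1); Rr=np.polyfit(p[:,0],p[:,2],1)
    return np.polyval(L,vm),np.polyval(Rr,vm),L[0],Rr[0],len(p)
def phi(d,box,sgn):
    l,r_,a,b,n=sil(d,box,sgn); e=yedge(d,box); c=(l+r_)/2; R_=(r_-l)/2
    print("sil",l,r_,"slopes",a,b,n,"yel",e,"edge angles L,R",np.degrees(np.arcsin(np.clip([(c-e[1])/R_,(e[2]-c)/R_],-1,1))), "phi(mid/8.5)",np.degrees(np.arcsin(np.clip((c-(e[1]+e[2])/2)/R_*13/8.5,-1,1))))
E
python3 - <<'E'
from h import *
import pickle
phi(pickle.load(open("w9.pkl","rb")),(240,169,27,23),-1)
phi(pickle.load(open("w10.pkl","rb")),(233,89,28,26),1)
phi(pickle.load(open("w11.pkl","rb")),(237,90,29,26),1)
E
```

```text
sil 238.83842887561653 270.7159650063763 slopes 0.17899352604134586 -0.03182632608469105 13 yel [180.         239.97384913 266.30501545] edge angles L,R [68.24289782 46.32400646] phi(mid/8.5) 9.041652972325833
sil 233.78953106593977 268.3012294248046 slopes -0.08698877347105846 -0.02141356882603733 13 yel [101.5        232.84546706 260.51372773] edge angles L,R [90.         33.27812356] phi(mid/8.5) 22.764595777773405
sil 232.4175232286736 269.26433487182504 slopes 0.004088310554161353 -0.036354762670560786 13 yel [102.5        236.38913563 265.57008353] edge angles L,R [51.66759574 53.08052643] phi(mid/8.5) -0.6596327959916715
```

Call:
step_arm([
  [[0, 0, 0.05, -0.01, -0.02, -0.03, 52], [0, 0, 0.12, -0.02, -0.05, -0.05, 52], [0, 0, 0.2, -0.04, -0.09, -0.062, 52], [0, 0, 0.273, -0.057, -0.125, -0.062, 52], [0, 0, 0.273, -0.057, -0.125, -0.062, 52], [0, 0, 0.273, -0.057, -0.125, -0.062, 52], [0, 0, 0.273, -0.057, -0.125, -0.062, 52]],
])

```text
time: 58.2
ee_pos: [0.5998, -0.1938, 0.201]
eef_rot: [0.082, 0.997, -0.001, 0.0]
ft_force: [0.0, 0.3, 0.2]
width: 0.0455
grip_force: 0.0
```

```bash
python3 lk.py w12; python3 - <<'E'
from h import *
import pickle
d=pickle.load(open("w12.pkl","rb")); g=cv2.cvtColor(d["img"],cv2.COLOR_RGB2GRAY)
for x in (.50,.52,.54,.56,.58):
    p=np.array(C[0])+np.array([1,np.tan(np.deg2rad(-9.5)),0])*(x-.541); u,v=pix(d,p); print(x,round(u,1),round(v,1),int(u)-30,g[int(round(v)),int(u)-30:int(u)+31].tolist())
for x in (.47,.61): print(pix(d,[x,C[0][1]+np.tan(np.deg2rad(-9.5))*(x-.541),.0614]))
E
```

```text
[ 0.5999 -0.1939  0.2012] [-0.48  0.54  1.01  1.55 -0.47  1.32  1.99]
([339, 0, 25, 14], np.int32(253), array([ 0.4531, -0.0833,  0.0614])) edges [  6.5  338.98 359.91]
17 327 [236, 238, 240, 225, 189, 175, 140, 99, 103, 104, 107, 109, 114, 116, 121, 123, 124, 126, 127, 130, 134, 136, 136, 139, 143, 147, 148, 151, 153, 153, 150, 146, 146, 147, 148, 145, 141, 139, 133, 154, 185, 195, 190, 214, 230, 229, 227, 240, 244, 234, 228, 230, 232, 232, 234, 232, 231, 231, 232, 235, 206, 148]
20 327 [103, 104, 132, 146, 144, 148, 138, 111, 98, 101, 104, 107, 109, 114, 118, 119, 123, 122, 125, 128, 128, 133, 134, 136, 139, 142, 148, 150, 151, 150, 151, 147, 147, 147, 145, 145, 141, 140, 137, 138, 173, 196, 192, 203, 223, 230, 229, 234, 245, 241, 229, 228, 232, 237, 238, 235, 233, 233, 233, 236, 205, 148]
([55, 68, 45, 38], np.int32(1127), array([ 0.4771, -0.3345,  0.0614])) edges [86.5  59.07 98.83]
60 43 [134, 134, 134, 135, 135, 134, 134, 135, 134, 136, 134, 134, 136, 135, 136, 136, 136, 135, 136, 135, 137, 135, 138, 135, 137, 135, 136, 137, 138, 136, 137, 138, 137, 137, 139, 140, 138, 139, 136
[... 3073 characters left out ...]
46.063435122496514))
(np.float64(244.33258081289688), np.float64(200.65394831113022))h.py:64: RuntimeWarning: Mean of empty slice.
  L=sat[v,x0-5:x0+w+5]; c=sub(L,x0-5,L[8:-8].mean()/2); out.append((v,c.min(),c.max()))
  ret = ret.dtype.type(ret / rcount)
Traceback (most recent call last):
  File "lk.py", line 6, in <module>
    b=y[0]; print(y, "edges",yedge(d,b).round(2))
                             ~~~~~^^^^^
  File "h.py", line 64, in yedge
    L=sat[v,x0-5:x0+w+5]; c=sub(L,x0-5,L[8:-8].mean()/2); out.append((v,c.min(),c.max()))
                                                                        ~~~~~^^
ValueError: zero-size array to reduction operation minimum which has no identity
```

```bash
python3 - <<'E'
from h import *
import pickle
d=pickle.load(open("w12.pkl","rb"))
for y in yel(d): print(y)
im=d["img"].astype(int)
for v in (178,184,190,196,202): print(v,(im[v,222:268,0]-im[v,222:268,2]).tolist())
d=pickle.load(open("w6.pkl","rb")); im=d["img"].astype(int)
for v in (200,205,210): print(v,(im[v,110:150,0]-im[v,110:150,2]).tolist(),im[v,110:150,0].tolist())
E
```

```text
([339, 0, 25, 14], np.int32(253), array([ 0.4531, -0.0833,  0.0614]))
([55, 68, 45, 38], np.int32(1127), array([ 0.4771, -0.3345,  0.0614]))
([0, 94, 22, 34], np.int32(533), array([ 0.4885, -0.4052,  0.0614]))
([499, 115, 13, 20], np.int32(238), array([0.5765, 0.0526, 0.0614]))
([86, 135, 33, 37], np.int32(708), array([ 0.5398, -0.3287,  0.0614]))
([9, 161, 43, 36], np.int32(895), array([ 0.5529, -0.4065,  0.0614]))
([232, 189, 10, 19], np.int32(144), array([ 0.6053, -0.2085,  0.0614]))
178 [10, 10, 9, 9, 11, 9, 6, 6, 7, 8, -3, -3, -4, -3, -2, -3, -2, -3, -3, -2, -3, -5, -2, -3, -5, -4, -3, -3, -1, -1, -3, -3, -3, -2, -1, 2, 7, 8, 8, 8, 10, 5, 6, 7, 7, 7]
184 [6, 6, 8, 7, 7, 7, 7, 6, 7, 4, -2, 0, -1, 0, 0, -2, 0, -1, -1, -2, -1, 0, -1, 0, -2, -2, -1, 0, -1, -1, -1, -1, 0, -2, -3, 2, 8, 8, 9, 9, 9, 7, 7, 8, 7, 7]
190 [3, 4, 6, 5, 8, 6, 6, 6, 3, 18, 74, 117, 117, 102, 88, 73, 58, 44, 29, 16, -4, -1, 0, -1, -1, -1, 0, 0, 0, -1, -2, -2, -1, 0, -1, 3, 6, 6, 7, 7, 5, 6, 6, 6, 6, 6]
196 [2, 2, 1, 3, 2, 1, 3, 1, 2, -2, 50, 114, 108, 108, 108, 107, 108, 108, 114, 72, -6, 0, 2, -1, 0, 0, 0, -1
[... 503 characters left out ...]
, 76, 74, 73, 74, 72, 67, 74, 116, 141, 140, 139]
205 [2, 1, 3, 1, 1, 1, 3, 2, -4, 54, 123, 118, 123, 78, -10, -3, -2, 0, 0, -1, -1, -3, 0, 0, -1, -2, -1, -2, -2, -1, -2, 0, 0, -1, 0, 2, 1, 0, 2, 5] [145, 145, 145, 142, 141, 141, 140, 139, 137, 166, 190, 188, 195, 148, 61, 68, 71, 75, 75, 78, 79, 72, 73, 71, 67, 71, 74, 75, 76, 75, 73, 71, 69, 66, 76, 123, 149, 149, 148, 143]
210 [2, 2, 2, 2, 2, 2, 1, 2, 0, 29, 94, 128, 88, 12, -3, -1, -3, -2, 1, -1, 1, -1, -2, 1, 0, 0, 1, -2, -1, 0, -2, -2, 0, 1, 2, 2, 1, 4, 3, 1] [139, 139, 139, 140, 140, 144, 145, 144, 139, 153, 178, 194, 157, 82, 65, 68, 70, 70, 77, 76, 77, 74, 69, 70, 71, 73, 73, 75, 75, 72, 72, 71, 68, 77, 127, 152, 144, 142, 139, 140]
```

```bash
python3 - <<'E'
from h import *
print(row(*C,25,.08)); print(row(*C,25,.009))
E
```

```text
[-0.438, 0.0, 0.002, 0.0587, -0.0398, 0.0673]
[-0.438, 0.0, 0.002, 0.0587, -0.0097, 0.1316]
```

Call:
step_arm([
  [[-0.1, 0, 0, 0.02, -0.015, 0.02, 52], [-0.2, 0, 0, 0.04, -0.03, 0.04, 52], [-0.3, 0, 0, 0.059, -0.04, 0.067, 52], [-0.438, 0, 0.002, 0.059, -0.04, 0.067, 52], [-0.438, 0, 0.002, 0.059, -0.04, 0.067, 52], [-0.438, 0, 0.002, 0.059, -0.025, 0.1, 52], [-0.438, 0, 0.002, 0.059, -0.01, 0.131, 52], [-0.438, 0, 0.002, 0.059, -0.01, 0.131, 52], [-0.438, 0, 0.002, 0.059, -0.01, 0.131, 52], [-0.438, 0, 0.002, 0.059, -0.01, 0.131, 52]],
])

```text
time: 59.5
ee_pos: [0.5408, -0.1966, 0.0718]
eef_rot: [0.082, 0.973, 0.214, 0.019]
ft_force: [-0.0, 0.5, -0.4]
width: 0.0455
grip_force: 0.0
```

```bash
python3 cyc.py C 25 -20
```

```text
now [ 0.5408 -0.1966  0.0718] width 0.0455 J [-0.1, 0.62, 0.79, 1.72, -0.85, 1.32, 2.42]
err here [-0.003, 0.003, -0.001, 0.0008, 0.0013, 0.0031]
25 [-0.003, 0.003, -0.001, 0.0008, 0.0025, 0.0003]
16 [0.154, 0.003, -0.001, 0.0008, 0.0039, 0.0004]
7 [0.312, 0.003, -0.002, 0.0008, 0.0053, 0.0008]
-2 [0.469, 0.003, -0.002, 0.0008, 0.0066, 0.0013]
-11 [0.626, 0.003, -0.002, 0.0008, 0.0078, 0.002]
-20 [0.783, 0.003, -0.002, 0.0008, 0.0089, 0.0029]
down [0.783, 0.003, -0.002, 0.0008, 0.0076, 0.0057]
retreat [0.783, 0.003, -0.002, 0.0007, 0.0507, -0.0376]
```

Call:
step_arm([
  [[0, 0.003, 0, 0, 0.001, 0.002, 52], [0, 0.003, 0, 0, 0.001, 0.002, 30], [0, 0.003, 0, 0, 0.001, 0.002, 20], [0, 0.003, 0, 0, 0.001, 0.002, 20], [0, 0.003, 0, 0, 0.001, 0.002, 20], [0, 0.003, 0, 0, 0.0023, -0.0005, 20], [0.154, 0.003, 0, 0, 0.0037, -0.0005, 20], [0.312, 0.003, 0, 0, 0.005, 0, 20], [0.469, 0.003, 0, 0, 0.0065, 0.0005, 20], [0.626, 0.003, 0, 0, 0.0078, 0.0012, 20], [0.783, 0.003, 0, 0, 0.0088, 0.002, 20], [0.783, 0.003, 0, 0, 0.0088, 0.002, 20], [0.783, 0.003, 0, 0, 0.0088, 0.002, 20], [0.783, 0.003, 0, 0, 0.0075, 0.0047, 20], [0.783, 0.003, 0, 0, 0.0075, 0.0047, 20]],
], squeeze=35)

```text
time: 61.38
ee_pos: [0.5414, -0.1875, 0.07]
eef_rot: [0.083, 0.982, -0.171, -0.016]
ft_force: [-6.9, 6.6, 13.0]
width: 0.0251
grip_force: 35.0
```

```bash
python3 -c "
from h import *
s=readout.read_state(); print(s['ee_pos'],s['width'],s['ft_force'],s['joint_positions'].round(2)); print(row(*C,-20,.009),delta([.605,-.195,.19],80.5))"
```

```text
[ 0.54140475 -0.18754707  0.06998519] 0.02507047553931588 [-6.91001432  6.55990494 12.95711285] [-0.8   0.69  1.13  1.86 -0.33  0.95  1.81]
[0.004, -0.004, -0.003, -0.0001, 0.0003, 0.0] [-0.3455, -0.0035, -0.0037, -0.0636, -0.0375, -0.1142]
```

Call:
step_arm([
  [[0, 0, 0, 0, 0, 0, 40], [0, 0, 0, 0, 0, 0, 52], [0, 0, 0, 0, 0, 0, 52], [0, 0, 0, 0, 0, -0.03, 52], [-0.1, 0, 0, -0.01, -0.01, -0.08, 52], [-0.2, 0, 0, -0.03, -0.03, -0.11, 52], [-0.345, -0.003, -0.004, -0.063, -0.0375, -0.114, 52], [-0.345, -0.003, -0.004, -0.063, -0.0375, -0.114, 52], [-0.345, -0.003, -0.004, -0.063, -0.0375, -0.114, 52], [-0.345, -0.003, -0.004, -0.063, -0.0375, -0.114, 52]],
])

```text
time: 62.62
ee_pos: [0.6047, -0.1922, 0.1882]
eef_rot: [0.08, 0.997, -0.001, -0.001]
ft_force: [-0.5, -0.0, -0.8]
width: 0.0451
grip_force: 0.0
```

```bash
cat > lk2.py <<'E'
import sys; from h import *
import pickle
d=cam("wrist"); pickle.dump(d,open(sys.argv[1]+".pkl","wb")); s=readout.read_state(); print(s["ee_pos"].round(4),s["joint_positions"].round(2))
x=float(sys.argv[2])
ys=[y for y in yel(d) if abs(y[2][0]-x)<.025 and abs(y[2][1]-float(sys.argv[3]))<.03]; print(ys)
b=ys[0][0]; print(yedge(d,b)); g=cv2.cvtColor(d["img"],cv2.COLOR_RGB2GRAY)
c=b[0]+b[2]//2
for v in (b[1]-16,b[1]-12,b[1]-8,b[1]-5): print(v,c-25,g[v,c-25:c+26].tolist())
E
python3 lk2.py w13 .606 -.205
```

```text
[ 0.6047 -0.192   0.1883] [-0.49  0.57  1.03  1.55 -0.5   1.31  2.01]
[([229, 188, 21, 19], np.int32(360), array([ 0.6068, -0.2038,  0.0614]))]
[197.         228.7843613  248.85980476]
172 214 [130, 114, 203, 229, 191, 185, 186, 184, 190, 211, 223, 223, 226, 182, 97, 96, 101, 109, 113, 120, 121, 122, 122, 129, 129, 132, 133, 134, 137, 140, 138, 137, 135, 133, 135, 134, 133, 129, 126, 122, 112, 140, 180, 192, 191, 188, 205, 224, 227, 226, 225]
176 214 [126, 111, 205, 229, 194, 188, 189, 189, 192, 214, 226, 225, 230, 185, 94, 92, 101, 106, 111, 118, 120, 121, 124, 126, 128, 131, 133, 134, 135, 138, 139, 135, 136, 131, 134, 136, 132, 128, 124, 121, 112, 140, 182, 192, 191, 189, 205, 223, 225, 226, 225]
180 214 [139, 99, 196, 231, 197, 190, 190, 188, 191, 213, 226, 228, 192, 129, 109, 93, 100, 106, 110, 116, 121, 120, 123, 126, 129, 130, 133, 132, 135, 138, 139, 137, 134, 132, 132, 133, 132, 126, 124, 120, 110, 139, 181, 192, 190, 188, 211, 227, 226, 226, 227]
183 214 [136, 100, 197, 232, 199, 191, 193, 191, 196, 219, 231, 193, 135, 133, 107, 91, 100, 105, 112, 118, 120, 121, 125, 127, 129, 131, 134, 133, 136, 138, 139, 115, 114, 134, 135, 137, 133, 128, 126, 104, 81, 154, 199, 194, 194, 194, 217, 230, 228, 228, 228]
```

```bash
python3 - <<'E'
from h import *
print(row(*C,8,.07)); print(row(*C,8,.009))
E
```

```text
[-0.143, -0.002, 0.005, 0.0632, -0.0181, 0.0578]
[-0.143, -0.002, 0.005, 0.063, -0.0094, 0.1181]
```

Call:
step_arm([
  [[-0.07, 0, 0, 0.03, -0.01, 0.02, 52], [-0.143, 0, 0.005, 0.063, -0.018, 0.05, 52], [-0.143, 0, 0.005, 0.063, -0.018, 0.058, 52], [-0.143, 0, 0.005, 0.063, -0.018, 0.058, 52], [-0.143, 0, 0.005, 0.063, -0.014, 0.09, 52], [-0.143, 0, 0.005, 0.063, -0.01, 0.117, 52], [-0.143, 0, 0.005, 0.063, -0.01, 0.117, 52], [-0.143, 0, 0.005, 0.063, -0.01, 0.117, 52], [-0.143, 0, 0.005, 0.063, -0.01, 0.117, 52]],
])

```text
time: 63.8
ee_pos: [0.5416, -0.1943, 0.0733]
eef_rot: [0.084, 0.994, 0.07, 0.006]
ft_force: [-0.8, 0.2, 0.0]
width: 0.0453
grip_force: 0.0
```

```bash
python3 cyc.py C 8 -8
```

```text
now [ 0.5416 -0.1943  0.0733] width 0.0453 J [-0.38, 0.57, 0.93, 1.79, -0.65, 1.13, 2.21]
err here [0.0, 0.002, -0.002, 0.0012, 0.0022, 0.0033]
8 [0.0, 0.002, -0.002, 0.0012, 0.0026, 0.0004]
0 [0.14, 0.001, -0.002, 0.0012, 0.0039, 0.0004]
-8 [0.279, 0.001, -0.002, 0.0012, 0.0051, 0.0007]
down [0.279, 0.001, -0.002, 0.0012, 0.0047, 0.0037]
retreat [0.279, 0.001, -0.002, 0.0012, 0.0215, -0.055]
```

Call:
step_arm([
  [[0, 0.002, 0, 0, 0.002, 0.002, 52], [0, 0.002, 0, 0, 0.002, 0.002, 30], [0, 0.002, 0, 0, 0.002, 0.002, 20], [0, 0.002, 0, 0, 0.002, 0.002, 20], [0, 0.002, 0, 0, 0.002, 0.002, 20], [0, 0.002, 0, 0, 0.0025, -0.001, 20], [0.14, 0.002, 0, 0, 0.0038, -0.001, 20], [0.279, 0.002, 0, 0, 0.005, -0.0005, 20], [0.279, 0.002, 0, 0, 0.005, -0.0005, 20], [0.279, 0.002, 0, 0, 0.005, -0.0005, 20], [0.279, 0.002, 0, 0, 0.0047, 0.0025, 20], [0.279, 0.002, 0, 0, 0.0047, 0.0025, 20], [0.279, 0.002, 0, 0, 0.0047, 0.0025, 20]],
], squeeze=35)

```text
time: 65.42
ee_pos: [0.5415, -0.1895, 0.0711]
eef_rot: [0.085, 0.994, -0.067, -0.007]
ft_force: [-5.1, 6.5, 13.4]
width: 0.0248
grip_force: 35.0
```

```bash
python3 -c "
from h import *
s=readout.read_state(); print(s['ee_pos'],s['width'],s['ft_force'],s['joint_positions'].round(2)); print(row(*C,-8,.009),delta([.605,-.195,.19],80.5))"
```

```text
[ 0.54148473 -0.18951323  0.0711106 ] 0.024772034587137046 [-5.11413973  6.53897166 13.38647072] [-0.64  0.61  1.06  1.84 -0.46  1.    1.99]
[0.004, -0.003, -0.004, 0.0003, 0.0005, 0.0007] [-0.1358, -0.003, -0.0045, -0.0632, -0.0108, -0.1187]
```

Call:
step_arm([
  [[0, 0, 0, 0, 0, 0, 40], [0, 0, 0, 0, 0, 0, 52], [0, 0, 0, 0, 0, 0, 52], [0, 0, 0, 0, 0, -0.03, 52], [-0.05, 0, 0, -0.01, -0.005, -0.08, 52], [-0.136, 0, 0, -0.04, -0.011, -0.118, 52], [-0.136, -0.003, -0.004, -0.063, -0.011, -0.118, 52], [-0.136, -0.003, -0.004, -0.063, -0.011, -0.118, 52], [-0.136, -0.003, -0.004, -0.063, -0.011, -0.118, 52]],
])

```text
time: 66.55
ee_pos: [0.6041, -0.1946, 0.1878]
eef_rot: [0.082, 0.997, -0.001, -0.001]
ft_force: [0.3, 0.7, 0.9]
width: 0.0454
grip_force: 0.0
```

```bash
python3 lk2.py w14 .606 -.205
```

```text
[ 0.604  -0.1944  0.1879] [-0.5   0.58  1.05  1.55 -0.51  1.31  2.02]
[([234, 189, 22, 18], np.int32(363), array([ 0.6074, -0.2017,  0.0614]))]
[197.5        233.78032307 254.55526117]
173 220 [212, 182, 184, 182, 182, 198, 218, 222, 223, 188, 110, 85, 95, 104, 110, 111, 113, 117, 119, 126, 127, 132, 129, 132, 134, 135, 134, 136, 133, 132, 132, 131, 130, 129, 128, 125, 118, 118, 162, 189, 187, 188, 191, 214, 225, 224, 222, 222, 224, 239, 209]
177 220 [214, 182, 186, 187, 185, 205, 223, 225, 224, 228, 181, 84, 94, 104, 108, 109, 113, 117, 121, 126, 129, 129, 131, 132, 135, 136, 134, 135, 132, 131, 131, 130, 128, 126, 128, 125, 117, 114, 161, 194, 191, 191, 196, 219, 227, 225, 225, 224, 230, 242, 212]
181 220 [218, 187, 190, 190, 188, 206, 224, 227, 229, 197, 114, 90, 94, 102, 107, 110, 113, 116, 120, 126, 129, 129, 130, 132, 135, 134, 135, 133, 132, 132, 131, 130, 129, 126, 126, 123, 115, 113, 163, 197, 194, 192, 195, 218, 227, 227, 226, 227, 231, 243, 213]
184 220 [221, 193, 194, 193, 194, 166, 132, 133, 134, 141, 122, 84, 80, 84, 81, 83, 82, 102, 124, 126, 131, 129, 131, 134, 114, 87, 85, 85, 84, 111, 134, 131, 130, 109, 85, 89, 84, 103, 167, 198, 196, 194, 198, 217, 227, 227, 228, 229, 235, 232, 169]
```

```bash
python3 -c "
from h import *
print(delta([.25,-.48,.32],60))"
```

```text
[-0.003, -0.0006, 0.3588, 0.3025, -0.3402, -0.1308]
```

Call:
step_arm([
  [[0, 0, 0, 0.02, 0, -0.05, 52], [0, 0, 0, 0.05, -0.02, -0.1, 52], [0, 0, 0.05, 0.08, -0.06, -0.13, 52], [0, 0, 0.1, 0.11, -0.1, -0.13, 52], [0, 0, 0.15, 0.14, -0.14, -0.13, 52], [0, 0, 0.2, 0.17, -0.18, -0.13, 52], [0, 0, 0.25, 0.2, -0.22, -0.13, 52], [0, 0, 0.3, 0.23, -0.26, -0.13, 52], [0, 0, 0.358, 0.265, -0.3, -0.13, 52], [0, 0, 0.358, 0.3, -0.34, -0.13, 52], [0, 0, 0.358, 0.3, -0.34, -0.13, 52], [0, 0, 0.358, 0.3, -0.34, -0.13, 52]],
])

```text
time: 68.1
ee_pos: [0.2535, -0.4797, 0.3189]
eef_rot: [0.258, 0.966, -0.001, 0.0]
ft_force: [-0.6, -0.0, -0.4]
width: 0.0455
grip_force: 0.0
```

```bash
python3 - <<'E'
from h import *
t=cam("top"); sc=cam("scene")
v=np.zeros((600,800,3),np.uint8)
v[:240]=cv2.resize(t["img"][140:250,110:420],(800,284),interpolation=2)[:240]
v[245:595,:466]=cv2.resize(sc["img"][90:360,90:450],(466,350),interpolation=2)
a=cv2.resize(t["img"][160:235,240:335],(330,260),interpolation=2); v[245:505,470:]=a
cv2.imwrite("pics/fin.png",v[...,::-1])
E
```

View pics/fin.png

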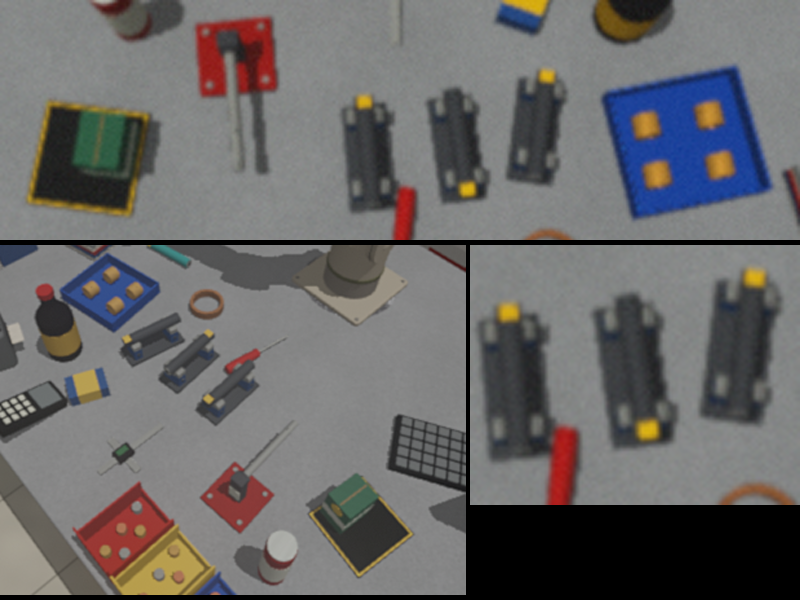

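```bash
python3 - <<'E'
from h import *
t=cam("top"); f=lambda x,y:at(t,110+x*310/800,140+y*110/284,.092+.003)
P=[f(*p) for p in [(83,110),(128,113),(120,170),(75,165)]]; print(P,np.mean(P,0))
print(delta([.50,.40,.25],84)); print(delta([.42,0,.3],84))
E
```

```text
[array([0.5643, 0.4252, 0.095 ]), array([0.5588, 0.365 , 0.095 ]), array([0.4818, 0.3733, 0.095 ]), array([0.4899, 0.4329, 0.095 ])] [0.5237 0.3991 0.095 ]
[-0.0021, 0.0003, -0.4147, 0.2237, 0.8852, 0.0671]
[-0.0021, 0.0003, -0.4147, 0.0946, 0.4981, 0.018]
```

Call:
step_arm([
  [[0, 0, -0.03, 0.014, 0.055, 0, 100], [0, 0, -0.06, 0.028, 0.11, 0, 100], [0, 0, -0.09, 0.042, 0.165, 0, 100], [0, 0, -0.12, 0.056, 0.22, 0, 100], [0, 0, -0.15, 0.07, 0.275, 0, 100], [0, 0, -0.18, 0.083, 0.33, 0, 100], [0, 0, -0.21, 0.097, 0.385, 0, 100], [0, 0, -0.24, 0.111, 0.44, 0, 100], [0, 0, -0.27, 0.125, 0.495, 0, 100], [0, 0, -0.3, 0.139, 0.55, 0, 100], [0, 0, -0.33, 0.153, 0.605, 0, 100], [0, 0, -0.36, 0.167, 0.66, 0.01, 100], [0, 0, -0.39, 0.181, 0.715, 0.02, 100], [0, 0, -0.415, 0.195, 0.77, 0.04, 100], [0, 0, -0.415, 0.209, 0.825, 0.06, 100], [0, 0, -0.415, 0.224, 0.885, 0.067, 100], [0, 0, -0.415, 0.224, 0.885, 0.067, 100], [0, 0, -0.415, 0.224, 0.885, 0.067, 100], [0, 0, -0.415, 0.224, 0.885, 0.067, 100]],
])

```text
time: 70.62
ee_pos: [0.5008, 0.3974, 0.2507]
eef_rot: [0.054, 0.999, -0.001, 0.0]
ft_force: [0.3, -0.0, 0.3]
width: 0.087
grip_force: 0.0
```

```bash
python3 - <<'E'
from h import *
import pickle
d=cam("wrist"); pickle.dump(d,open("w15.pkl","wb")); s=readout.read_state(); print(s["ee_pos"],s["joint_positions"].round(2))
h=cv2.cvtColor(d["img"],cv2.COLOR_RGB2HSV)
m=((h[...,0]>65)&(h[...,0]<95)&(h[...,1]>70)).astype(np.uint8); m[225:]=0
n,l,st,ce=cv2.connectedComponentsWithStats(m); i=1+np.argmax(st[1:,4]); print(st[i],ce[i])
c,_=cv2.findContours((l==i).astype(np.uint8),0,1); c=max(c,key=cv2.contourArea)
p=cv2.approxPolyDP(cv2.convexHull(c),3,True)[:,0]
for q in p: print(q,at(d,*q,.095))
E
```

```text
[0.50092944 0.39736359 0.25087025] [-0.82  0.36  0.1   1.42 -0.03  1.37  0.74]
[ 231  174   58   51 2126] [261.90592662 200.67826905]
[232 174] [0.486  0.3794 0.095 ]
[287 175] [0.4932 0.4362 0.095 ]
[285 224] [0.5467 0.4299 0.095 ]
[232 224] [0.5406 0.3727 0.095 ]
```

```bash
python3 -c "
from h import *
print(delta([.527,.403,.07],83))"
```

```text
[-0.0019, 0.001, 0.0137, -0.0251, 0.0088, 0.1809]
```

Call:
step_arm([
  [[0, 0, 0.014, -0.025, 0.009, 0.06, 100], [0, 0, 0.014, -0.025, 0.009, 0.11, 100], [0, 0, 0.014, -0.025, 0.009, 0.15, 100], [0, 0, 0.014, -0.025, 0.009, 0.178, 100], [0, 0, 0.014, -0.025, 0.009, 0.181, 100], [0, 0, 0.014, -0.025, 0.009, 0.181, 100], [0, 0, 0.014, -0.025, 0.009, 0.181, 50], [0, 0, 0.014, -0.025, 0.009, 0.181, 30], [0, 0, 0.014, -0.025, 0.009, 0.181, 30], [0, 0, 0.014, -0.025, 0.009, 0.181, 30], [0, 0, 0.014, -0.025, 0.009, 0.181, 30]],
], squeeze=30)

```text
time: 72.05
ee_pos: [0.5266, 0.404, 0.0691]
eef_rot: [0.061, 0.998, -0.001, -0.0]
ft_force: [-0.8, -0.7, 3.8]
width: 0.0598
grip_force: 30.0
```

Call:
step_arm([
  [[0, 0, 0, 0, 0, -0.005, 30], [0, 0, 0, 0, 0, -0.01, 30], [0, 0, 0, 0.006, 0.017, -0.01, 30], [0, 0, 0, 0.0115, 0.034, -0.01, 30], [0, 0, 0, 0.0115, 0.034, -0.01, 30], [0, 0, 0, 0.0115, 0.034, -0.004, 30], [0, 0, 0, 0.0115, 0.034, 0, 30], [0, 0, 0, 0.0115, 0.034, 0, 30], [0, 0, 0, 0.0115, 0.034, 0, 30]],
])

```text
time: 73.18
ee_pos: [0.5194, 0.4382, 0.069]
eef_rot: [0.061, 0.998, -0.002, -0.0]
ft_force: [-2.9, -4.1, 5.4]
width: 0.0597
grip_force: 30.0
```

Call:
step_arm([
  [[0, 0, 0, 0, 0, 0, 60], [0, 0, 0, 0, 0, 0, 95], [0, 0, 0, 0, 0, 0, 95], [0, 0, 0, 0, 0, -0.02, 95], [0, 0, 0, 0, 0, -0.07, 95], [0, 0, 0, 0, 0, -0.13, 95], [0, 0, 0, 0.06, -0.03, -0.16, 95], [0, 0, 0, 0.12, -0.08, -0.16, 95], [0, 0, 0, 0.16, -0.13, -0.16, 95], [0, 0, 0, 0.16, -0.18, -0.16, 95], [0, 0, 0, 0.16, -0.23, -0.16, 95], [0, 0, 0, 0.16, -0.23, -0.16, 95], [0, 0, 0, 0.16, -0.23, -0.16, 95]],
])

```text
time: 74.8
ee_pos: [0.3329, 0.2313, 0.2307]
eef_rot: [0.061, 0.998, -0.0, 0.001]
ft_force: [0.4, 0.4, -0.5]
width: 0.0827
grip_force: 0.0
```

```bash
python3 - <<'E'
from h import *
t=cam("top"); d=cam("wrist"); s=readout.read_state(); print(s["ee_pos"],s["time"])
for n,c in (("top",t),("wrist",d)):
    h=cv2.cvtColor(c["img"],cv2.COLOR_RGB2HSV); m=((h[...,0]>60)&(h[...,0]<95)&(h[...,1]>70)).astype(np.uint8)
    if n=="top": m[:160]=0
    k,l,st,ce=cv2.connectedComponentsWithStats(m)
    for i in range(1,k):
        if st[i][4]>60: print(n,st[i],at(c,*ce[i],.095))
E
```

```text
[0.33275631 0.23171158 0.22991136] 74.9
top [128 184  23  25 401] [0.517  0.4358 0.095 ]
top [365 248  43  15 304] [ 0.2989 -0.3868  0.095 ]
```

```bash
python3 -c "
from bench import r
print(r.close_job())"
```

```text
the job is handed in; nothing more can be done
None
```

The job is handed in at about 75 s of the 210 s limit; it gave no verdict. The carton stands on the returns mat (it got knocked about 4 cm near the mat's edge mid-run, so I re-centred it), all four bushes lie in the kit tray, and all three pins are bedded in their V-blocks with the yellow flats up to within an estimated 3°.

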